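# Load the curing rail at the repair table

### The job

First slide the blue carrier with the cured cog out from under the lamp hood, lift it off the rail at the open end and stand it upright in the aluminium tray. Then hook every orange carrier that stands on the table onto the rail and slide each of them along under the hood until all hang wholly between the two yellow bands. Last, press the lamp's red lever down until it clicks and stays down, leaving the other things on the table where they are.

Things in the scene. Friction and masses are not known exactly. Their poses are not given: they have to be found in the camera images.
- carrier_a: Orange carrier holding a black toy wheel with a yellow hub that has just been glued; a rigid hanger that can also stand. Origin: underside, below the hook's seat; x from its spine to the hook's open side, y along the rail once hung, z up. Foot 60 x 44 x 8 mm (x -26.5 to 33.5), spine x -26 to -18. Grip tab over the hook, 10 (x) x 30 (y) mm, z 114 to 164: grip from above across the 10 mm. 160 g
- carrier_b: Orange carrier holding a green frog head that has just been glued; a rigid hanger that can also stand. Origin: underside, below the hook's seat; x from its spine to the hook's open side, y along the rail once hung, z up. Foot 60 x 44 x 8 mm (x -26.5 to 33.5), spine x -26 to -18. Grip tab over the hook, 10 (x) x 30 (y) mm, z 114 to 164: grip from above across the 10 mm. 160 g
- carrier_c: Orange carrier holding a red toy block that has just been glued; a rigid hanger that can also stand. Origin: underside, below the hook's seat; x from its spine to the hook's open side, y along the rail once hung, z up. Foot 60 x 44 x 8 mm (x -26.5 to 33.5), spine x -26 to -18. Grip tab over the hook, 10 (x) x 30 (y) mm, z 114 to 164: grip from above across the 10 mm. 160 g
- carrier_d: Orange carrier holding a turquoise bell shape that has just been glued; a rigid hanger that can also stand. Origin: underside, below the hook's seat; x from its spine to the hook's open side, y along the rail once hung, z up. Foot 60 x 44 x 8 mm (x -26.5 to 33.5), spine x -26 to -18. Grip tab over the hook, 10 (x) x 30 (y) mm, z 114 to 164: grip from above across the 10 mm. 160 g
- cured: Blue carrier holding a white cog that has finished curing, hanging under the lamp hood at the start; in shape and size like the orange carriers
- carrier_a_seat (a point): Hook seat of carrier_a: point on the rail's axis when hung, 98 mm above the underside. Hook, 20 mm wide in y: arm underside z 104, arm top 114; throat x -8 to 9; lip at x 9 to 15 reaching down to z 86. Under the lip the +x side is open down to z 45: the rail enters there, then the carrier is lowered 20 mm
- carrier_b_seat (a point): Hook seat of carrier_b: point on the rail's axis when hung, 98 mm above the underside. Hook, 20 mm wide in y: arm underside z 104, arm top 114; throat x -8 to 9; lip at x 9 to 15 reaching down to z 86. Under the lip the +x side is open down to z 45: the rail enters there, then the carrier is lowered 20 mm
- carrier_c_seat (a point): Hook seat of carrier_c: point on the rail's axis when hung, 98 mm above the underside. Hook, 20 mm wide in y: arm underside z 104, arm top 114; throat x -8 to 9; lip at x 9 to 15 reaching down to z 86. Under the lip the +x side is open down to z 45: the rail enters there, then the carrier is lowered 20 mm
- carrier_d_seat (a point): Hook seat of carrier_d: point on the rail's axis when hung, 98 mm above the underside. Hook, 20 mm wide in y: arm underside z 104, arm top 114; throat x -8 to 9; lip at x 9 to 15 reaching down to z 86. Under the lip the +x side is open down to z 45: the rail enters there, then the carrier is lowered 20 mm
- station: Curing station, fixed: grey base plate and two posts (22 x 14 mm, 168 mm tall) at y = -235 and +235 mm with a steel rail, 12 mm thick, along y between them, its axis 160 mm above the table and over the origin. Hung carriers: underside at 62 mm, tab top at 226 mm. Two yellow bands on the rail at y = -215 and +5 mm
- zone_mid (a point): Point on the rail's axis midway between the yellow bands (each 110 mm away), axes as the station's. From here 115 mm to -y and 150 mm to +y a white lamp hood strip (x 8 to 24 mm) runs beyond the rail, underside 20 mm and top 26 mm above the axis: hooks slide under it with 4 mm to spare but cannot be lifted off there
- load_mid (a point): Point on the rail's axis in the middle of the open end, 240 mm from zone_mid along +y; within 60 mm either way along y carriers can be hooked on and lifted off, from the robot's (-x) side
- tray: Loose aluminium tray for cured work, 140 (x) x 130 (y) mm outside, rim 18 mm high, walls 4 mm, floor 4 mm; origin under its centre
- switch: Lamp switch, fixed: black foot 150 x 76 mm with a sprung steel lever that ends in a red press pad on its -x side; origin on the table
- lever_pad (a point): Centre of the top of the red press pad (36 x 32 mm) at the end of the lever, 100 mm to the switch's -x from the hinge (along y, at x = 60, z = 50 mm in the switch's frame). Pressing moves it about 35 mm down
- lever (a joint): Lever angle, rad: 0 is up; a ball detent resists with about 6 N at the pad from 0.13 to 0.25 and then holds the lever at about 0.34; the stop is at 0.42. It springs back to 0 if let go earlier
- glue: Bystander, loose: white glue bottle, 32 mm wide, 85 mm tall
- driver: Bystander, loose: green screwdriver, 160 mm, lying
- tub: Bystander, loose: clear plastic tub, 80 mm wide, 60 mm tall
- carton: Bystander, loose: small blue carton 60 x 45 x 50 mm
- reel: Bystander, loose: yellow reel 60 mm wide, 20 mm high
- toy: Bystander, loose: turquoise and green toy car, 70 mm long, 62 mm tall
Not all that is in view belongs to the job. What is shaped like the carrier_b but pink is not meant.

How it is judged:
On the way, in this order (a step that is already met when the one before it is completed fails the run):
1. the blue cured carrier stands upright in the tray (x of cured in the frame of tray between -0.055 and 0.055 m and y of cured in the frame of tray between -0.055 and 0.055 m and z of cured in the frame of tray below 0.015 m and angle between cured's own z axis and vertical below 0.15 rad and contact force between the fingers and cured below 0.1 N), for 0.2 s.
2. every orange carrier hangs on the rail between the yellow bands, let go (x of carrier_a_seat in the frame of zone_mid between -0.009 and 0.009 m and y of carrier_a_seat in the frame of zone_mid between -0.1 and 0.1 m and z of carrier_a_seat in the frame of zone_mid between -0.008 and 0.008 m and angle between each of carrier_a, carrier_b, carrier_c, carrier_d's own z axis and vertical below 0.25 rad and x of carrier_b_seat in the frame of zone_mid between -0.009 and 0.009 m and y of carrier_b_seat in the frame of zone_mid between -0.1 and 0.1 m and z of carrier_b_seat in the frame of zone_mid between -0.008 and 0.008 m and x of carrier_c_seat in the frame of zone_mid between -0.009 and 0.009 m and y of carrier_c_seat in the frame of zone_mid between -0.1 and 0.1 m and z of carrier_c_seat in the frame of zone_mid between -0.008 and 0.008 m and x of carrier_d_seat in the frame of zone_mid between -0.009 and 0.009 m and y of carrier_d_seat in the frame of zone_mid between -0.1 and 0.1 m and z of carrier_d_seat in the frame of zone_mid between -0.008 and 0.008 m and contact force between the fingers and carrier_a below 0.1 N and contact force between the fingers and carrier_b below 0.1 N and contact force between the fingers and carrier_c below 0.1 N and contact force between the fingers and carrier_d below 0.1 N), for 0.3 s.
3. the lever is pressed down past its detent (value of joint lever above 0.28 rad and x of carrier_a_seat in the frame of zone_mid between -0.009 and 0.009 m and y of carrier_a_seat in the frame of zone_mid between -0.1 and 0.1 m and z of carrier_a_seat in the frame of zone_mid between -0.008 and 0.008 m and angle between each of carrier_a, carrier_b, carrier_c, carrier_d's own z axis and vertical below 0.25 rad and x of carrier_b_seat in the frame of zone_mid between -0.009 and 0.009 m and y of carrier_b_seat in the frame of zone_mid between -0.1 and 0.1 m and z of carrier_b_seat in the frame of zone_mid between -0.008 and 0.008 m and x of carrier_c_seat in the frame of zone_mid between -0.009 and 0.009 m and y of carrier_c_seat in the frame of zone_mid between -0.1 and 0.1 m and z of carrier_c_seat in the frame of zone_mid between -0.008 and 0.008 m and x of carrier_d_seat in the frame of zone_mid between -0.009 and 0.009 m and y of carrier_d_seat in the frame of zone_mid between -0.1 and 0.1 m and z of carrier_d_seat in the frame of zone_mid between -0.008 and 0.008 m), for 0.2 s.
At the end, for the whole second after the job is handed in: Blue carrier upright in the tray (within 0.15 rad, foot on its floor); every orange carrier present hangs on the rail, seat within 9 mm of the rail's axis and 100 mm of the middle between the bands, at rest; lever held down by its detent (over 0.28 rad); bystanders within 3 cm (all of step 3 and x of cured in the frame of tray between -0.055 and 0.055 m and y of cured in the frame of tray between -0.055 and 0.055 m and z of cured in the frame of tray below 0.015 m and angle between cured's own z axis and vertical below 0.15 rad and linear speed of each of carrier_a, carrier_b, carrier_c, carrier_d, cured below 0.03 m/s); the robot touches nothing.
It fails at once if a bystander is pushed more than 3 cm from its place (distance of any of glue, driver, tub, carton, reel, toy from where it was at the start of the episode above 0.03 m).
Of carrier_a, carrier_b, carrier_c, carrier_d only 3 to 4 are there at a start; the rules pass over those that are not, and their reading is None.
At some moment in a run one of carrier_a, carrier_b, carrier_c, carrier_d, tray may be knocked a few centimetres aside while the robot is not near it.
It also fails if it takes over 210 s, if anything falls off the work surface, if the arm or the gripper's body presses on something with over 40 N, if the wrist force passes 120 N, or if a joint passes its speed limit or range.

### The arm

A 6-joint arm with a two-finger parallel gripper is mounted at the origin on the work surface. World frame = base frame: x ahead of the robot, y to its left, z up, the work surface at z = 0. Lengths are in m, angles in rad, forces in N, time in s.
With the tool pointing down it reaches from about 0.25 to 0.725 m from the base axis. Payload 4 kg.
Tool frame: the origin (TCP) lies midway between the tips of the shut fingers; the grasp point (between the pads) lies 19 mm behind it (bot.grasp_offset is the distance from the TCP to the grasp point, in m); z points along the fingers, y is the direction in which the jaws open and shut (so a half turn about z gives the same grasp; the last joint's range is limited). The gripper opens to 85 mm and grips with 20 to 120 N. Pads are 22 mm wide; open, the fingers measure 114 mm over their backs; the gripper's body (76 mm by 85 mm) begins 54 mm behind the grasp point. The pads swing forward as they close: fully open they stand 13 mm farther back than shut.
Start: joints at [-1.11, 0.241, 0.005, 1.335, 0, 1.571], TCP at [0.222, -0.448, 0.231] pointing down, gripper open.
Joint ranges: [-2.72, 2.72], [-1.05, 1.87], [-1.09, 1.28], [-1.99, 2.15], [-1.42, 1.44], [-3.14, 3.14]. Speed limits (rad/s): [2.79, 2.79, 3.14, 3.14, 3.14, 3.14].

### API

Orientations are given as a unit quaternion [x, y, z, w].
In Python, from workcell import sensors, optics, bot gives the robot as it stands.
- The arm moves only by the tool apply_moves, never from a script. Its argument "plan" is one flat list of numbers, 6 for each row, row after row: the shift along the tool's x, y, z in m, then the turn, a rotation vector about the tool's x, y, z in rad. In form: [tx, ty, tz, ax, ay, az, tx, ty, tz, ax, ay, az, ...]. A call has 1 to 12 rows; each row is the pose to reach, as a shift and turn from the pose commanded when the call began, along the tool's axes at that moment; what a row does not reach only later rows make up. A row lasts 1/12 s, in which the tool goes at most 41.7 mm and 7.16 degrees, less where a joint would pass 70% of its speed; a pose out of reach is approached as far as the arm can. A call with a gripper value outside its range is refused whole. "grip" is the finger opening in m, from 0 to 0.0854, set as the call begins (left out, the last holds). The fingers move at their own pace and stop on an object; the grip force is fixed at half the most. Time passes only in rows, so rows that repeat a pose let the fingers close. It gives the time, the measured TCP pose, the force and the opening at its end, in the units of the state.
- sensors.get_obs(): the state, without advancing time (a new reading comes with each control period).
- optics.camera(name): name is "scene" or "side" or "wrist"; returns a dict with "pixels" (420x560x3 uint8, red, green, blue), "fx", "fy", "cx", "cy" (pixels), "pose" (4x4, takes a point from camera to world coordinates); the wrist camera has in their place "tool_from_camera" (4x4, takes a point from camera to tool coordinates, whose origin is the TCP and whose axes are the flange's). Camera axes: x right, y up, looking along -z (the intrinsics and any distortion apply to the point x, -y, -z); pixel columns grow to the right and rows downward; lengths in m; the calibration is good to about 2 mm. A picture is of the moment at which its call begins: read the wrist's pose just before it. There is no depth.
- bot.job_done(): hands the job in, once; it reports no verdict.
The state is a dict: "clock": time; "joint_pos": joint angles; "joint_vel": joint speeds; "tau": joint torques, N m; "eef_pos": TCP position; "tool_rot": TCP orientation; "ft_force": force on the tool from outside, world axes, zero at the start; "ft_torque": the same for the moment, N m; "grip_width": finger opening in m.
Only numpy, scipy, OpenCV 4.12 (cv2) and the standard library are available. Lean on these libraries where they do the work, as an engineer would, in place of code of your own. Each camera call takes 0.05 s, during which the arm holds its last target.

## Working session

There is one attempt and no reset: what is moved stays moved. The work goes in short steps, Python scripts to look and compute and a tool call to move; the robot and the scene stay as the last step left them, time stands still between calls to the robot, and variables do not carry over. Pictures are saved under pics/ and viewed, and the job is handed in when it is done.

Besides the shell and the picture viewer there is one more tool, called after ">>>" as name(argument=value, ...), one argument or row to a line, values as JSON. apply_moves: Moves the arm, as the interface text tells. Its arguments: {"type":"object","properties":{"plan":{"type":"array","items":{"type":"number"}},"grip":{"type":"number"}},"required":["plan"]}

```bash
ls -la; mkdir -p pics
python3 - <<'E'
from workcell import sensors, optics, bot
import cv2, numpy as np
o=sensors.get_obs(); print(o)
print(bot.grasp_offset)
for n in ["scene","side","wrist"]:
    c=optics.camera(n)
    cv2.imwrite(f"pics/{n}0.png",cv2.cvtColor(c["pixels"],cv2.COLOR_RGB2BGR))
    print(n,{k:v for k,v in c.items() if k!="pixels"})
E
```

```text
total 12
drwxr-xr-x  3 agent agent 4096 Dec  6 18:16 .
drwxr-xr-x 23 root  root  4096 Dec  6 18:16 ..
drwxr-xr-x  2 agent agent 4096 Dec  6 18:16 pics
{'clock': 0.0, 'joint_pos': array([-1.11001674e+00,  2.41413998e-01,  3.69599785e-03,  1.33520886e+00,
       -1.98237789e-05,  1.57078973e+00]), 'joint_vel': array([-0.00060246, -0.00101098,  0.00041105,  0.00058094,  0.00057215,
       -0.00050078]), 'tau': array([-2.40313257e-04, -3.72319472e+01,  2.52406311e+01,  1.68611115e-02,
        8.34490083e-05, -1.17592609e-05]), 'eef_pos': array([ 0.22202892, -0.44727366,  0.23040169]), 'tool_rot': array([ 9.73576149e-01,  2.28360127e-01, -2.52907413e-04, -1.03485572e-03]), 'ft_force': array([-0.37808095,  0.71911068,  0.09721057]), 'ft_torque': array([-0.03301879,  0.05466338,  0.02049584]), 'grip_width': 0.0855861078795038}
0.0187
scene {'fx': 390.9390230489125, 'fy': 390.9390230489125, 'cx': 284.0240370040147, 'cy': 208.70418322286335, 'pose': array([[ 0.41646826, -0.60515025,  0.67848903,  1.08230257],
       [ 0.90904007,  0.28879525, -0.30040547, -0.28666843],
       [-0.01415397,  0
[... 225 characters left out ...]
402,  0.27284405, -0.43853925, -0.05027613],
       [-0.51647432, -0.45867079,  0.72310123,  0.79314745],
       [-0.00385128,  0.84568152,  0.533674  ,  0.69400889],
       [ 0.        ,  0.        ,  0.        ,  1.        ]])}
wrist {'fx': 338.28674996275265, 'fy': 338.28674996275265, 'cx': 281.3243873991719, 'cy': 206.0348556543369, 'tool_from_camera': array([[ 3.36976684e-04,  9.64400617e-01,  2.64445336e-01,
         6.57969044e-02],
       [ 9.99999852e-01, -2.11728635e-04, -5.02127997e-04,
         4.43474707e-04],
       [-4.28261900e-04,  2.64445466e-01, -9.64400545e-01,
        -1.42394896e-01],
       [ 0.00000000e+00,  0.00000000e+00,  0.00000000e+00,
         1.00000000e+00]])}
```

View pics/scene0.png

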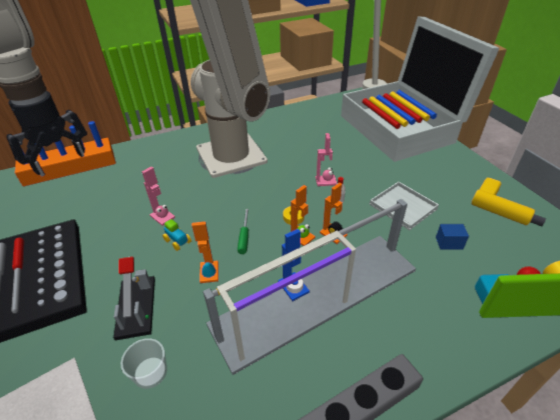

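View pics/side0.png

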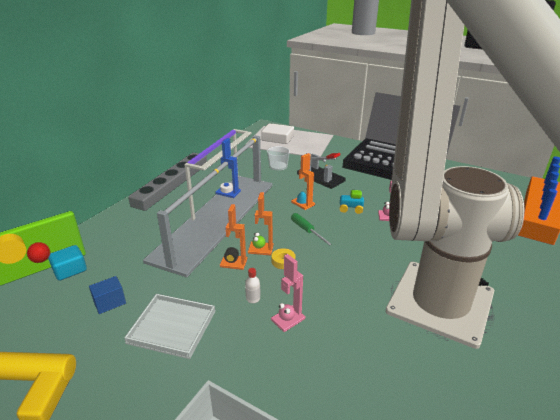

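View pics/wrist0.png

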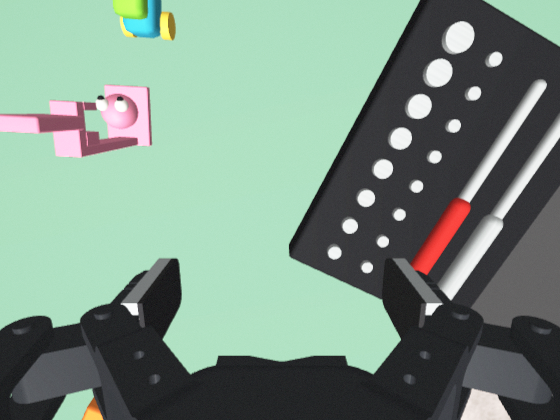

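Run:
```python
import cv2
s=cv2.imread("pics/scene0.png"); d=cv2.imread("pics/side0.png")
cv2.imwrite("pics/scene0z.png",cv2.resize(s[150:400,90:450],None,fx=2.2,fy=2.2,interpolation=cv2.INTER_CUBIC))
cv2.imwrite("pics/side0z.png",cv2.resize(d[120:370,110:410],None,fx=2.4,fy=2.4,interpolation=cv2.INTER_CUBIC))
```

```text
(no output)
```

View pics/scene0z.png

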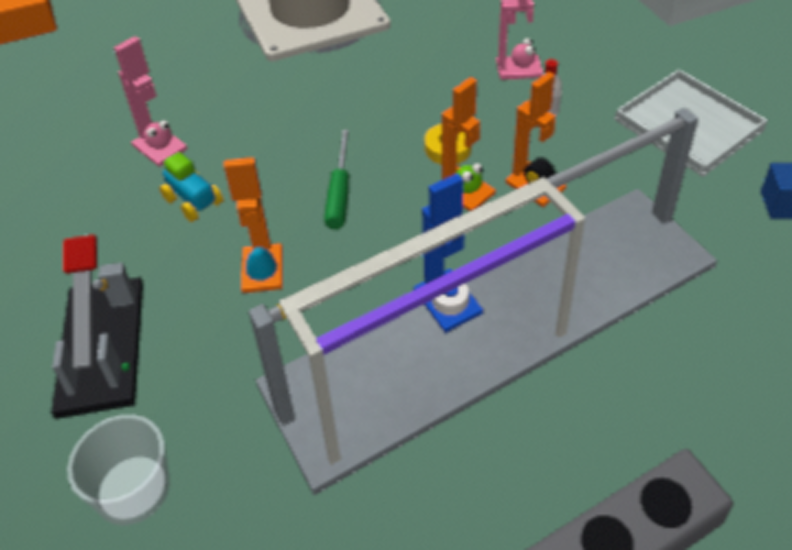

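View pics/side0z.png

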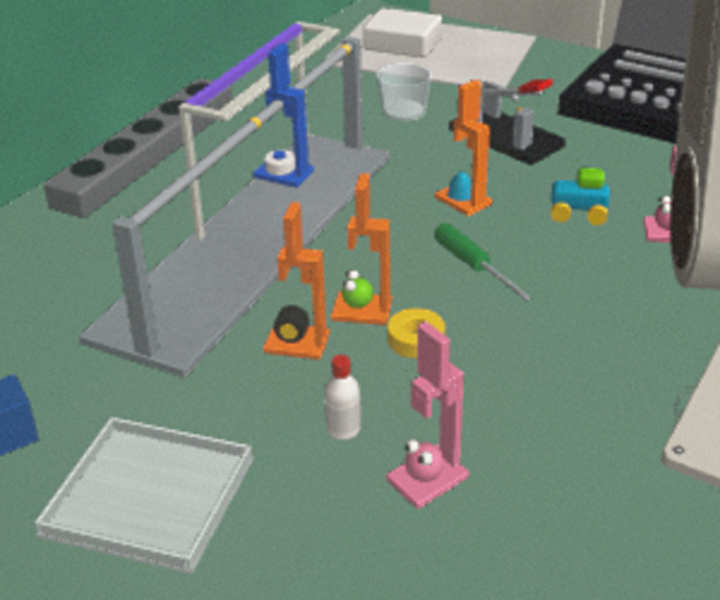

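```bash
cat > h.py <<'E'
import numpy as np, cv2
from scipy.spatial.transform import Rotation as R
from workcell import sensors, optics, bot
def cam(name):
    o=sensors.get_obs() if name=="wrist" else None
    c=optics.camera(name)
    if name=="wrist":
        T=np.eye(4);T[:3,:3]=R.from_quat(o["tool_rot"]).as_matrix();T[:3,3]=o["eef_pos"]
        c["pose"]=T@c["tool_from_camera"]
    return c
def save(c,fn,crop=None,f=1):
    im=cv2.cvtColor(c["pixels"],cv2.COLOR_RGB2BGR)
    if crop: x0,x1,y0,y1=crop; im=im[y0:y1,x0:x1]
    if f!=1: im=cv2.resize(im,None,fx=f,fy=f,interpolation=cv2.INTER_CUBIC)
    cv2.imwrite("pics/"+fn,im)
def ray(c,u,v):
    d=np.array([(u-c["cx"])/c["fx"],-(v-c["cy"])/c["fy"],-1.])
    d=c["pose"][:3,:3]@d; return c["pose"][:3,3],d/np.linalg.norm(d)
def onz(c,u,v,z):
    p,d=ray(c,u,v); return p+d*(z-p[2])/d[2]
def tri(*obs):
    A=np.zeros((3,3));b=np.zeros(3);rs=[ray(*o) for o in obs]
    for p,d in rs:
        M=np.eye(3)-np.outer(d,d);A+=M;b+=M@p
    x=np.linalg.solve(A,b)
    res=[np.linalg.norm((np.eye(3)-np.outer(d,d))@(x-p)) for p,d in rs]
    return x,max(res)
def proj(c,p):
    P=c["pose"];q=P[:3,:3].T@(np.asarray(p)-P[:3,3])
    return np.array([c["cx"]+c["fx"]*q[0]/-q[2],c["cy"]-c["fy"]*q[1]/-q[2]])
def hsv(c): return cv2.cvtColor(c["pixels"],cv2.COLOR_RGB2HSV)
def pose():
    o=sensors.get_obs();return o["eef_pos"],R.from_quat(o["tool_rot"])
E
python3 - <<'E'
from h import *
np.set_printoptions(precision=4,suppress=True)
S=cam("scene");D=cam("side")
def z1(x,y):return (S,90+x/2.2,150+y/2.2)
def z2(x,y):return (D,110+x/2.4,120+y/2.4)
print("post+",tri(z1(685,115),z2(130,222)))
print("post-",tri(z1(262,317),z2(350,44)))
print("band-",tri(z1(277,312),z2(347,49)))
print("band+ at z.16",onz(*z2(256,122),.166))
print("band- at z.16",onz(*z2(347,49),.166))
# orange / blue / pink masks
for n,lo,hi in [("orange",(5,170,120),(14,255,255)),("blue",(108,150,60),(122,255,255)),("red",(0,180,120),(3,255,255))]:
  for cn,c in (("S",S),("D",D)):
    m=cv2.inRange(hsv(c),lo,hi)
    k,l,st,ce=cv2.connectedComponentsWithStats(m)
    for i in range(1,k):
        if st[i,4]>40: print(n,cn,st[i],ce[i])
# tray corners: side zoom outer rim top z .018 
for p in [(112,418),(250,450),(190,568),(40,522)]: print("tray",onz(*z2(*p),.018))
for p in [(678,70),(766,120),(704,170),(616,115)]: print("traySc",onz(*z1(*p),.018))
E
```

```text
post+ (array([0.5845, 0.2214, 0.1658]), np.float64(0.0018111243481024816))
post- (array([ 0.6388, -0.2418,  0.1616]), np.float64(0.0003081694578350522))
band- (array([ 0.6366, -0.2295,  0.1593]), np.float64(0.0007470797579389313))
band+ at z.16 [ 0.605  -0.0009  0.166 ]
band- at z.16 [ 0.6278 -0.2177  0.166 ]
orange S [  15  137  100   49 2166] [ 66.7392 162.2456]
orange S [320 182  22  53 463] [331.6847 205.9546]
orange S [291 185  17  45 392] [298.6352 204.9107]
orange S [192 222  26  61 598] [204.2174 249.0652]
orange S [301 233  14  12  82] [307.0488 239.1585]
orange D [292 154  23  56 453] [306.5254 181.2693]
orange D [ 519  177   41   68 1601] [540.2929 214.7895]
orange D [248 193  25  62 494] [263.     228.7024]
orange D [220 205  27  64 569] [235.4499 240.9192]
blue S [297   0  32   6 129] [312.4419   1.7054]
blue S [397  90  39  29 203] [417.2266 103.8177]
blue S [377  95  38  29 200] [396.12  109.175]
blue S [ 89 122  13  24 125] [ 94.904 132.752]
blue S [ 56 141   9  14  69] [ 60.2319 146.7826]
blue S [ 40 148   7  11  42] [ 42.5476 153.5714]
blue S [437 225  31  23 518] [451.5154 235.9266]
blue S [282 229  18  26 291] [291.1924 241.2852]
blue S [278 258  23  23 172] [289.     268.3081]
blue S [284 285  25  16 138] [296.8841 292.9203]
blue D [216 138  24  59 399] [229.6667 166.7293]
blue D [539 157  21  62 564] [549.8227 187.2961]
blue D [ 94 285  20  28 141] [103.156  299.5035]
red S [384  94  36  26 131] [401.9618 106.4885]
red S [363  99  36  27 172] [380.4186 112.1802]
red S [ 12 238   9  30 191] [ 16.3298 252.3455]
red S [119 257  14  16 197] [125.5178 264.8883]
red S [518 267  22   7 101] [528.    270.198]
red D [ 28 243  21  18 299] [ 38.0502 251.6756]
tray [0.5417 0.3175 0.018 ]
tray [0.4073 0.2844 0.018 ]
tray [0.3694 0.4103 0.018 ]
tray [0.5059 0.4383 0.018 ]
traySc [0.38   0.4006 0.018 ]
traySc [0.5121 0.4382 0.018 ]
traySc [0.5512 0.3104 0.018 ]
traySc [0.422  0.2721 0.018 ]
```

Run:
```python
from h import *
S=cam("scene");D=cam("side")
a=cv2.cvtColor(S["pixels"],cv2.COLOR_RGB2BGR);b=cv2.cvtColor(D["pixels"],cv2.COLOR_RGB2BGR)
f=lambda im,x,y,w,h,s:cv2.resize(im[y:y+h,x:x+w],None,fx=s,fy=s,interpolation=cv2.INTER_CUBIC)
# scene: frog+wheel 285..350,175..255 ; bell 180..230,215..285 ; blue 275..310,225..305
c1=np.hstack([f(a,280,175,70,85,6),f(a,185,215,50,85,6)])
c2=np.hstack([f(b,215,185,65,90,6),f(b,287,148,35,90,6),f(b,210,128,32,90,6)])
cv2.imwrite("pics/c1.png",c1);cv2.imwrite("pics/c2.png",c2);print(c1.shape,c2.shape)
```

```text
(510, 720, 3) (540, 792, 3)
```

View pics/c1.png

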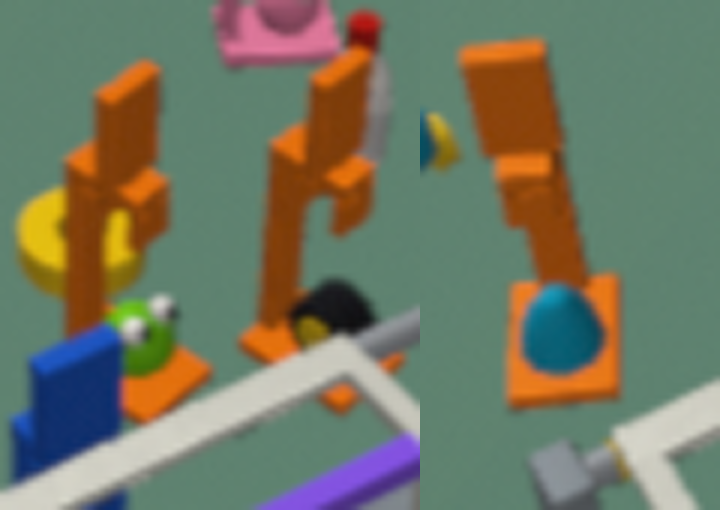

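View pics/c2.png

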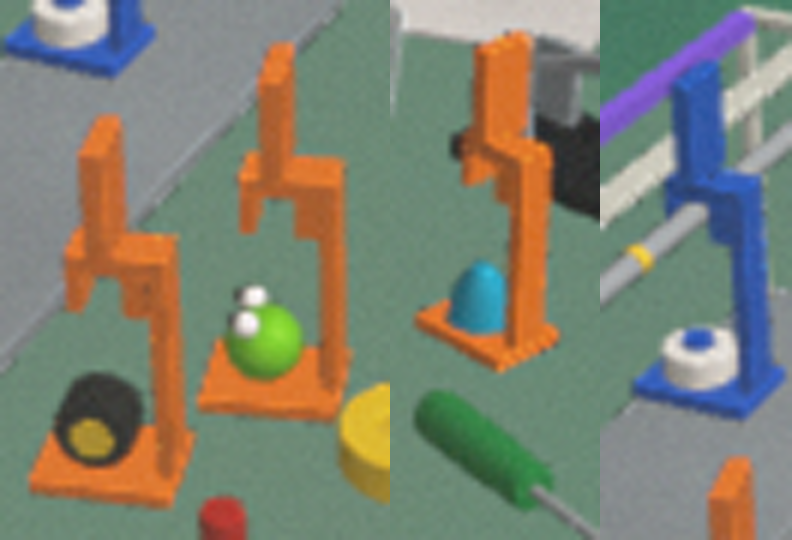

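Run:
```python
from h import *
np.set_printoptions(precision=4,suppress=True)
S=cam("scene");D=cam("side")
for n,s,d in [("frog",(301.3,188.3),(261.7,192.8)),("wheel",(336.7,185.7),(232.5,205.3)),("bell",(198.8,223.7),(306.2,154.3)),("blue",(293,232.5),(226.3,139.7))]:
    print(n,tri((S,*s),(D,*d)))
# foot corners (top, z=.008) side view
P=lambda x,y,z=.008:onz(D,215+x/6,185+y/6,z)[:2]
Q=lambda x,y,z=.008:onz(D,287+(x-390)/6,148+y/6,z)[:2]
print("wheel foot side: near-left(+x?),near-right,far-right",P(32,485),P(172,497),P(192,432))
print("frog",P(200,400),P(335,408),P(350,350))
print("bell",Q(417,318),Q(500,360),Q(558,335))
G=lambda x,y,z=.008:onz(S,280+x/6,175+y/6,z)[:2]
H=lambda x,y,z=.008:onz(S,185+(x-420)/6,215+y/6,z)[:2]
print("bell scene",H(512,282),H(620,275),H(618,393),H(508,400))
print("frog scene",G(210,370),G(147,415)); print("wheel scene",G(240,338),G(340,400),G(400,355))
# others
print("pad",[tri((S,125.5,264.9),(D,110+536/2.4,120+87/2.4))])
print("reel",onz(D,110+416/2.4,120+325/2.4,.02)); print("glue",onz(D,110+344/2.4,120+430/2.4,.0),"driver",onz(D,110+436/2.4,120+228/2.4,.01),onz(D,110+528/2.4,120+298/2.4,.01))
print("toy",onz(D,110+580/2.4,120+212/2.4,.0))
```

```text
frog (array([0.4421, 0.0398, 0.167 ]), np.float64(0.0027526906338523603))
wheel (array([0.4698, 0.1202, 0.1664]), np.float64(0.0022763355680673))
bell (array([ 0.4516, -0.211 ,  0.1638]), np.float64(0.0021710311213771457))
blue (array([ 0.6186, -0.0656,  0.2263]), np.float64(0.001686409865886905))
wheel foot side: near-left(+x?),near-right,far-right [0.487  0.1578] [0.4339 0.1349] [0.4504 0.0961]
frog [0.4595 0.0765] [0.4075 0.0518] [0.423  0.0138]
bell [ 0.4855 -0.1962] [ 0.4312 -0.1824] [ 0.4171 -0.2179]
bell scene [ 0.4211 -0.2226] [ 0.4366 -0.1811] [ 0.4943 -0.2001] [ 0.4791 -0.2403]
frog scene [0.4659 0.0734] [0.4779 0.0365]
wheel scene [0.4543 0.0946] [0.5056 0.1155] [0.4936 0.1528]
pad [(array([ 0.4367, -0.3795,  0.094 ]), np.float64(0.0006693333401648582))]
reel [0.3679 0.0571 0.02  ]
glue [0.3599 0.2053 0.    ] driver [ 0.446  -0.1262  0.01  ] [ 0.2934 -0.0563  0.01  ]
toy [ 0.3175 -0.2626  0.    ]
```

```bash
cat >> h.py <<'E'
C0=np.array([0.6117,-0.0102]);YAW=0.1167
def st(x,y,yaw=None):
    c,s=np.cos(YAW),np.sin(YAW); return C0+np.array([c*x-s*y,s*x+c*y])
def inst(p):
    c,s=np.cos(YAW),np.sin(YAW);d=np.asarray(p)[:2]-C0; return np.array([c*d[0]+s*d[1],-s*d[0]+c*d[1]])
def goto(x,y,z,psi):
    """tool-frame shift and rotvec from measured pose to TCP (x,y,z), tool down, tool x at angle psi"""
    p,r=pose(); X=np.array([np.cos(psi),np.sin(psi),0]);Z=np.array([0,0,-1.])
    t=R.from_matrix(np.c_[X,np.cross(Z,X),Z])
    a=r.inv().apply(np.array([x,y,z])-p); b=(r.inv()*t).as_rotvec()
    print("tcp",p.round(4),"psi",round(float(np.arctan2(*r.apply([1,0,0])[[1,0]])),3),"-> shift",a.round(4),"rot",b.round(4), "t",round(sensors.get_obs()["clock"],2))
    return a,b
E
python3 - <<'E'
from h import *
goto(.222,-.448,.33,.461);goto(.6256,-.1252,.33,1.687)
E
```

```text
tcp [ 0.2223 -0.4478  0.2312] psi 0.461 -> shift [-0.0004  0.     -0.0988] rot [-0.0002  0.     -0.0002] t 0.45
tcp [ 0.2223 -0.4478  0.2312] psi 0.461 -> shift [ 0.5047 -0.1096 -0.0988] rot [-2.0000e-04 -1.0000e-04 -1.2262e+00] t 0.45
```

>>> apply_moves(
  plan=[0,0,-0.04,0,0,0,0.03,-0.01,-0.07,0,0,-0.12,0.505,-0.11,-0.099,0,0,-1.226,0.505,-0.11,-0.099,0,0,-1.226,0.505,-0.11,-0.099,0,0,-1.226,0.505,-0.11,-0.099,0,0,-1.226,0.505,-0.11,-0.099,0,0,-1.226,0.505,-0.11,-0.099,0,0,-1.226,0.505,-0.11,-0.099,0,0,-1.226,0.505,-0.11,-0.099,0,0,-1.226,0.505,-0.11,-0.099,0,0,-1.226,0.505,-0.11,-0.099,0,0,-1.226],
)

```text
clock: 1.45
eef_pos: [0.5714, -0.1671, 0.3262]
tool_rot: [0.663, 0.748, 0.0, 0.0]
ft_force: [0.3, -0.3, -0.7]
grip_width: 0.0853
```

Run:
```python
from h import *
goto(.6256,-.1252,.33,1.687);print(sensors.get_obs()["joint_pos"])
```

```text
tcp [ 0.5714 -0.1671  0.3262] psi 1.691 -> shift [ 0.0351  0.0588 -0.0038] rot [0.0004 0.0003 0.0037] t 1.45
[-2.84416513e-01  4.30688722e-01  5.18007556e-01  1.65763534e+00
 -1.60993433e-04  1.16652175e+00]
```

>>> apply_moves(
  plan=[0.035,0.059,-0.003,0,0,0,0.035,0.059,-0.003,0,0,0,0.035,0.059,-0.003,0,0,0,0.035,0.059,-0.003,0,0,0],
)

```text
clock: 1.78
eef_pos: [0.6256, -0.1257, 0.3273]
tool_rot: [0.664, 0.748, -0.001, -0.001]
ft_force: [0.5, -1.2, -0.6]
grip_width: 0.0852
```

Run:
```python
from h import *
goto(.6256,-.1252,.33,1.687)
c=cam("wrist");save(c,"w1.png",f=1.4)
```

```text
tcp [ 0.6256 -0.1257  0.3273] psi 1.69 -> shift [ 0.0005  0.0001 -0.0027] rot [-0.002  -0.0004  0.0027] t 1.78
```

View pics/w1.png

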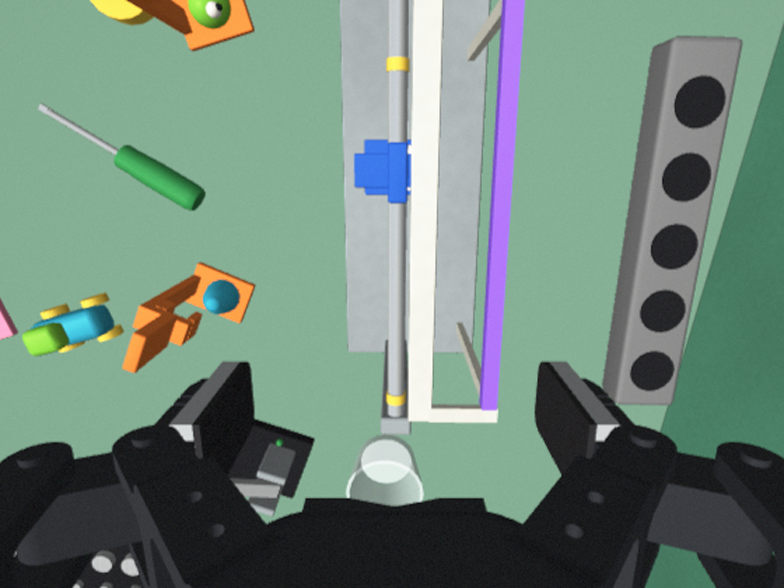

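Run:
```python
from h import *
np.set_printoptions(precision=4,suppress=True)
c=cam("wrist")
h=hsv(c)
m=cv2.inRange(h,(20,150,120),(32,255,255))
k,l,s,ce=cv2.connectedComponentsWithStats(m)
B=[]
for i in range(1,k):
    if s[i,4]>30 and 270<ce[i][0]<300: p=onz(c,*ce[i],.1665);B.append(p);print(s[i],ce[i],p)
B=np.array(B)
d=B[0]-B[1];print(np.linalg.norm(d[:2]),"yaw",np.arctan2(-d[0],d[1]))
m=cv2.inRange(h,(100,150,60),(125,255,255))[95:150,250:296]
print(cv2.boundingRect(m))
save(c,"w1z.png",(240,310,90,155),8)
for u,v in[(388,142),(411,142),(399,173)]:
    p=onz(c,u/1.4,v/1.4,.226);print(p,inst(p))
```

```text
[277  40  16   9 118] [284.3983  43.839 ] [ 0.612  -0.0064  0.1665]
[277 279  14   9  76] [283.4868 283.7763] [ 0.6372 -0.2236  0.1665]
0.21869590608333303 yaw 0.1156473774186535
(4, 4, 40, 44)
[ 0.6122 -0.0539  0.226 ] [-0.0046 -0.0435]
[ 0.6235 -0.0526  0.226 ] [ 0.0067 -0.0434]
[ 0.6194 -0.068   0.226 ] [ 0.0009 -0.0583]
```

View pics/w1z.png

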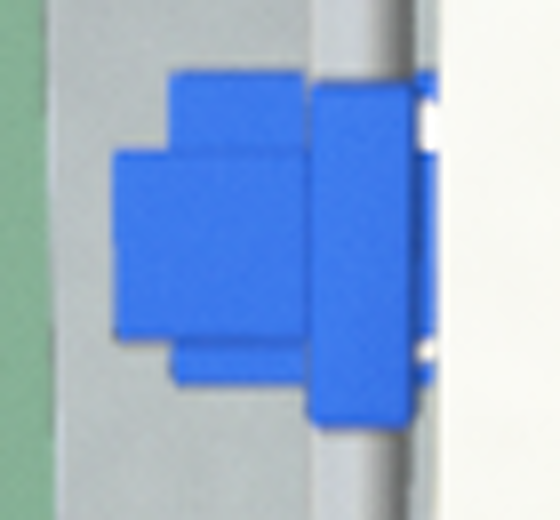

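```bash
sed -i 's/^C0=.*/C0=np.array([0.6123,-0.0106]);YAW=0.116/' h.py
python3 - <<'E'
from h import *
p=st(0,-.057);print(p);goto(*p,.193,1.687)
E
```

```text
[ 0.61889718 -0.06721693]
tcp [ 0.6242 -0.1275  0.3286] psi 1.687 -> shift [0.0605 0.0019 0.1356] rot [-0.0009  0.0001 -0.0005] t 1.88
```

>>> apply_moves(
  plan=[0.03,0.001,0.0,0,0,0,0.06,0.002,0.02,0,0,0,0.06,0.002,0.05,0,0,0,0.06,0.002,0.08,0,0,0,0.06,0.002,0.09,0,0,0,0.06,0.002,0.09,0,0,0],
  grip=0.04,
)

```text
clock: 2.38
eef_pos: [0.6169, -0.0683, 0.2363]
tool_rot: [0.666, 0.746, -0.002, -0.003]
ft_force: [-0.0, -0.5, -0.3]
grip_width: 0.0399
```

Run:
```python
from h import *
c=cam("wrist");save(c,"w2.png",f=1.4)
p=st(0,-.057);print(p);goto(*p,.193,1.687);print(inst(pose()[0]))
```

```text
[ 0.61889718 -0.06721693]
tcp [ 0.6183 -0.0685  0.2387] psi 1.685 -> shift [0.0011 0.0008 0.0457] rot [-0.0022 -0.0005 -0.0021] t 2.43
[-0.00069634 -0.05816385]
```

View pics/w2.png

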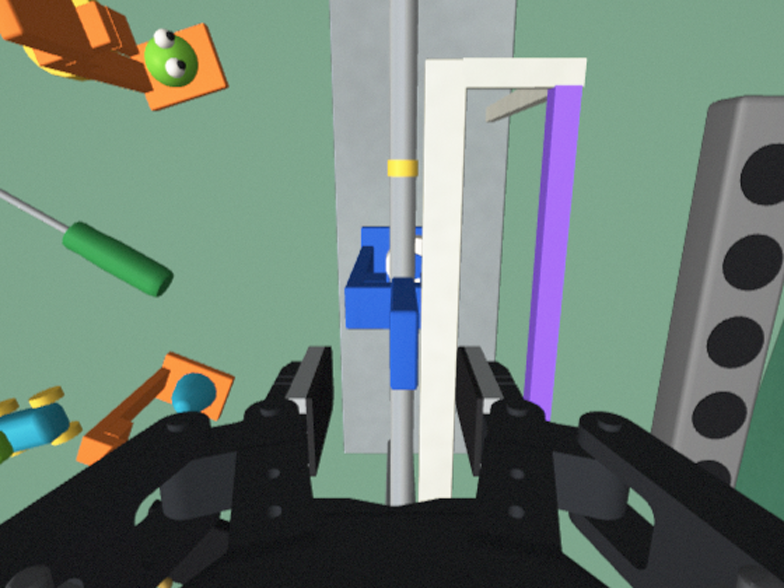

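Run:
```python
from h import *
np.set_printoptions(precision=4,suppress=True)
c=cam("wrist"); print(sensors.get_obs()["tool_rot"],pose()[0])
for u,v,z in [(403.5,348,.226),(403,168,.1665),(404,100,.166),(404,20,.166),(401,450,.166)]:
    p=onz(c,u/1.4,v/1.4,z);print(p,inst(p))
p=np.array([*st(0,-.057),.193]);goto(*p,1.687)
```

```text
[0.6656 0.7463 0.0004 0.0006] [ 0.6196 -0.0686  0.2404]
[ 0.6206 -0.0664  0.226 ] [ 0.0018 -0.0564]
[ 0.6143 -0.0065  0.1665] [0.0024 0.0039]
[0.6114 0.0214 0.166 ] [0.0028 0.0319]
[0.6077 0.0517 0.166 ] [0.0026 0.0624]
[ 0.6302 -0.1476  0.166 ] [ 0.0019 -0.1382]
tcp [ 0.6196 -0.0686  0.2404] psi 1.685 -> shift [ 0.0014 -0.0006  0.0474] rot [ 0.0013  0.0004 -0.002 ] t 2.48
```

>>> apply_moves(
  plan=[0.002,0.001,0.02,0,0,0,0.002,0.001,0.02,0,0,0,0.002,0.001,0.02,0,0,0,0.002,0.001,0.02,0,0,0],
)

```text
clock: 2.82
eef_pos: [0.6212, -0.0657, 0.2208]
tool_rot: [0.665, 0.747, 0.001, 0.001]
ft_force: [0.1, 0.1, 1.1]
grip_width: 0.0401
```

Run:
```python
from h import *
np.set_printoptions(precision=4,suppress=True)
for i in range(3):
    c=cam("wrist"); print(sensors.get_obs()["tool_rot"],pose()[0],inst(pose()[0]))
save(c,"w3.png",f=1.4)
h=hsv(c)
m=cv2.inRange(h,(20,150,120),(32,255,255))
k,l,s,ce=cv2.connectedComponentsWithStats(m)
for i in range(1,k):
    if s[i,4]>30 and 270<ce[i][0]<310: p=onz(c,*ce[i],.1665);print(s[i],ce[i],inst(p))
```

```text
[0.6651 0.7468 0.0008 0.0011] [ 0.6213 -0.0657  0.2208] [ 0.0025 -0.0557]
[0.6651 0.7468 0.0008 0.0011] [ 0.6212 -0.0656  0.2206] [ 0.0025 -0.0556]
[0.665  0.7468 0.0007 0.001 ] [ 0.6211 -0.0655  0.2204] [ 0.0024 -0.0555]
[268 119   6  11  66] [270.5 124. ] [-0.0043  0.0045]
[275 118  15  12 160] [282.5562 123.8187] [0.0025 0.0046]
```

View pics/w3.png

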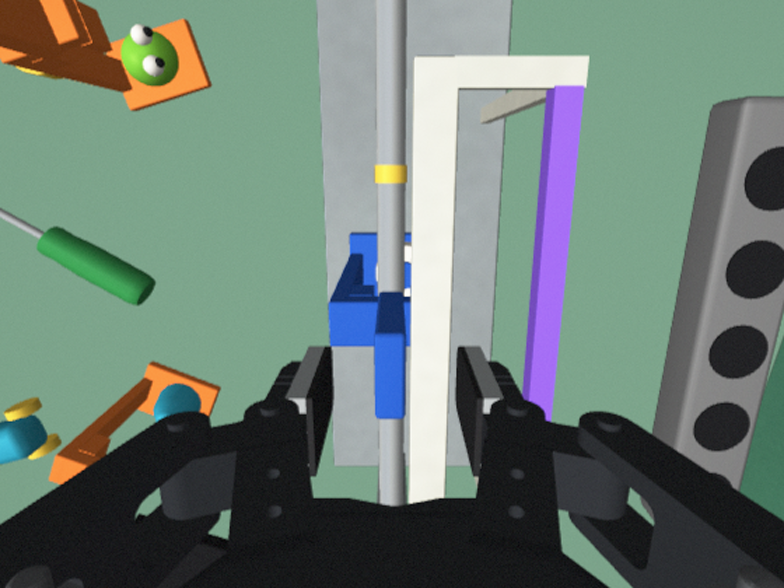

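>>> apply_moves(
  plan=[-0.001,0,0.014,0,0,0,-0.001,0,0.027,0,0,0,-0.001,0,0.027,0,0,0,-0.001,0,0.027,0,0,0],
)

```text
clock: 3.3
eef_pos: [0.6202, -0.0662, 0.1918]
tool_rot: [0.665, 0.747, -0.0, -0.001]
ft_force: [0.5, 0.1, -0.1]
grip_width: 0.0398
```

>>> apply_moves(
  plan=[0,0,0,0,0,0,0,0,0,0,0,0,0,0,0,0,0,0,0,0,0,0,0,0,0,0,0,0,0,0,0,0,0,0,0,0],
  grip=0.0,
)

```text
clock: 3.8
eef_pos: [0.6212, -0.0663, 0.1931]
tool_rot: [0.665, 0.747, 0.001, 0.001]
ft_force: [-0.1, -0.0, 5.7]
grip_width: 0.0093
```

```bash
sed -i 's/^C0=.*/C0=np.array([0.6147,-0.0103]);YAW=0.116/' h.py
python3 - <<'E'
from h import *
c=cam("wrist");save(c,"w4.png",f=1.4);c=cam("side");save(c,"s4.png",(150,350,90,240),4)
o=sensors.get_obs();print(o["ft_force"],o["grip_width"],o["tool_rot"],inst(pose()[0]),pose()[0][2])
E
```

```text
[-0.68046439  0.54885559  5.20693476] 0.009527947649548143 [6.64930307e-01 7.46904590e-01 6.33060875e-04 9.05123194e-04] [-9.42990103e-05 -5.63509004e-02] 0.19312625648951068
```

View pics/s4.png

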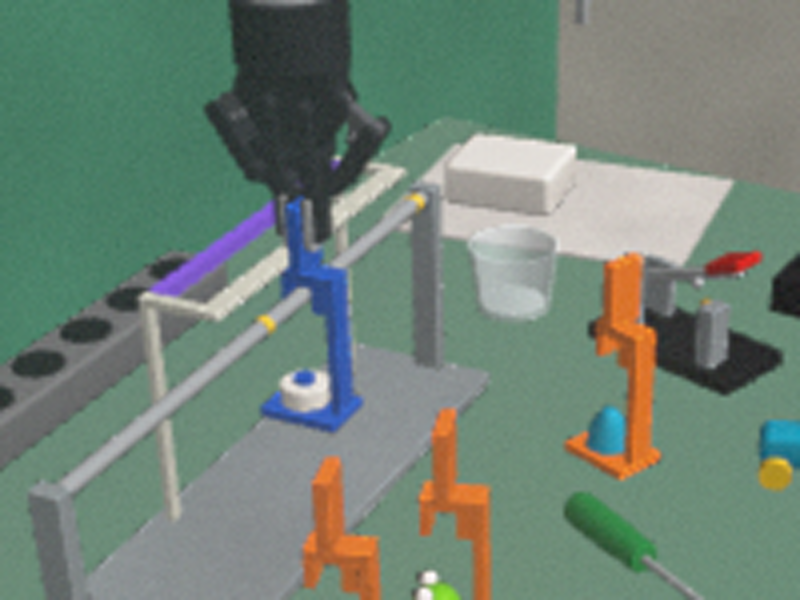

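>>> apply_moves(
  plan=[0,0,-0.002,0,0,0,0.006,0,-0.002,0,0,0,0.018,0,-0.002,0,0,0,0.036,0,-0.002,0,0,0,0.056,0,-0.002,0,0,0,0.078,0,-0.002,0,0,0,0.1,0,-0.002,0,0,0,0.122,0,-0.002,0,0,0,0.144,0,-0.002,0,0,0,0.164,0,-0.002,0,0,0,0.18,0,-0.002,0,0,0,0.19,0,-0.002,0,0,0],
)

```text
clock: 4.9
eef_pos: [0.5975, 0.1254, 0.1932]
tool_rot: [0.664, 0.748, -0.0, -0.001]
ft_force: [-0.2, -0.6, -0.8]
grip_width: 0.0088
```

Run:
```python
from h import *
c=cam("side");save(c,"s5.png",(130,370,90,270),3.3)
o=sensors.get_obs();print(o["ft_force"],o["grip_width"],inst(pose()[0]),pose()[0][2])
```

```text
[-0.53586534  1.23067356 -1.0193357 ] 0.009464538075502054 [-0.00134444  0.13794445] 0.1932624025564097
```

View pics/s5.png

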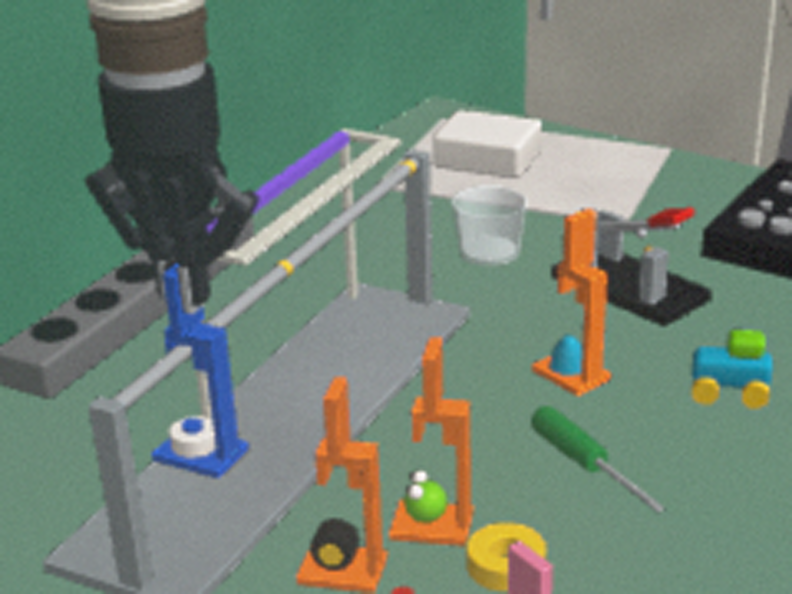

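>>> apply_moves(
  plan=[0,0.001,-0.01,0,0,0,0,0.001,-0.022,0,0,0,0,0.001,-0.026,0,0,0,0,0.001,-0.026,0,0,0,0,-0.008,-0.026,0,0,0,0,-0.025,-0.026,0,0,0,0,-0.045,-0.026,0,0,0,0,-0.06,-0.028,0,0,0,0,-0.062,-0.045,0,0,0,0,-0.062,-0.075,0,0,0,0,-0.062,-0.1,0,0,0,0,-0.062,-0.1,0,0,0],
)

```text
clock: 5.95
eef_pos: [0.5391, 0.115, 0.2994]
tool_rot: [0.665, 0.746, 0.004, 0.003]
ft_force: [0.5, 0.7, -0.1]
grip_width: 0.0093
```

Run:
```python
from h import *
c=cam("side");save(c,"s6.png",(100,370,100,380),2.1)
o=sensors.get_obs();print(o["ft_force"],o["grip_width"],inst(pose()[0]),pose()[0])
```

```text
[ 0.35549499 -0.26023903 -2.18800193] 0.008954251797410393 [-0.06115454  0.13316801] [0.53854358 0.11489503 0.29684796]
```

View pics/s6.png

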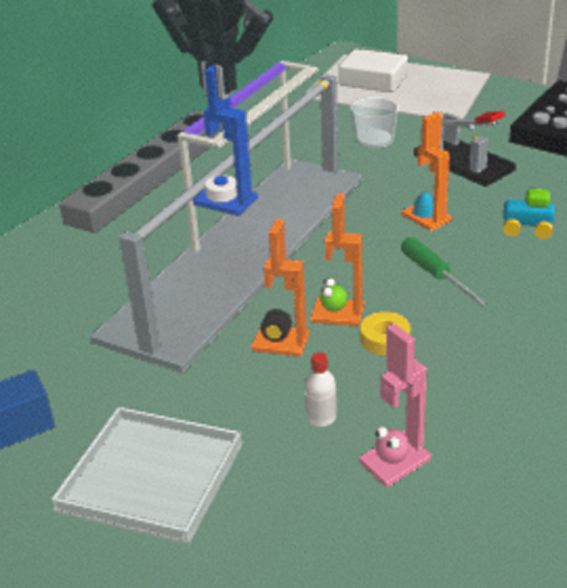

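Run:
```python
from h import *
goto(.46,.357,.25,1.687)
```

```text
tcp [0.5385 0.1149 0.2968] psi 1.686 -> shift [ 0.2495 -0.0506  0.0466] rot [ 0.0064 -0.0005 -0.0014] t 6.0
```

>>> apply_moves(
  plan=[0.012,-0.002,0,0,0,0,0.036,-0.007,0,0,0,0,0.07,-0.014,0,0,0,0,0.106,-0.021,0.01,0,0,0,0.142,-0.029,0.02,0,0,0,0.178,-0.036,0.03,0,0,0,0.21,-0.043,0.04,0,0,0,0.234,-0.048,0.045,0,0,0,0.249,-0.051,0.047,0,0,0,0.249,-0.051,0.047,0,0,0,0.249,-0.051,0.047,0,0,0],
)

```text
clock: 6.92
eef_pos: [0.4567, 0.3568, 0.2455]
tool_rot: [0.664, 0.747, -0.001, 0.0]
ft_force: [0.3, -1.1, -2.0]
grip_width: 0.0089
```

Run:
```python
from h import *
c=cam("side");save(c,"s7.png",(100,370,130,400),2.1)
c=cam("scene");save(c,"c7.png",(300,500,100,250),3)
o=sensors.get_obs();print(o["ft_force"],o["grip_width"])
goto(.46,.357,.137,1.687)
```

```text
[ 0.2818198  -0.29747726 -1.1073612 ] 0.009389368792426073
tcp [0.4578 0.3558 0.2467] psi 1.686 -> shift [0.0011 0.0024 0.1097] rot [-0.0004  0.001  -0.0014] t 7.02
```

View pics/s7.png

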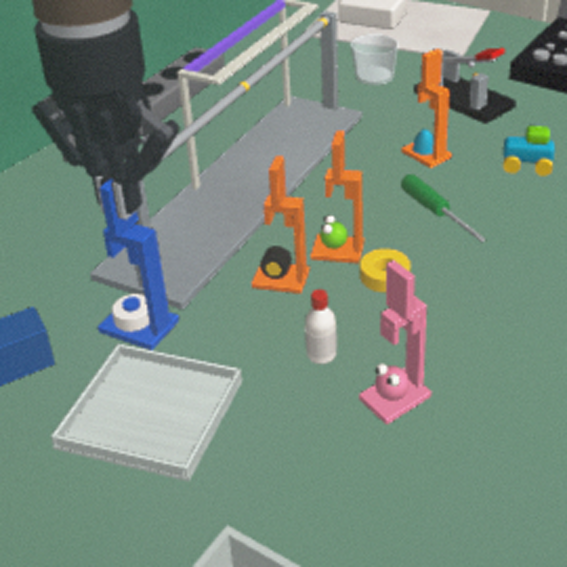

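View pics/c7.png

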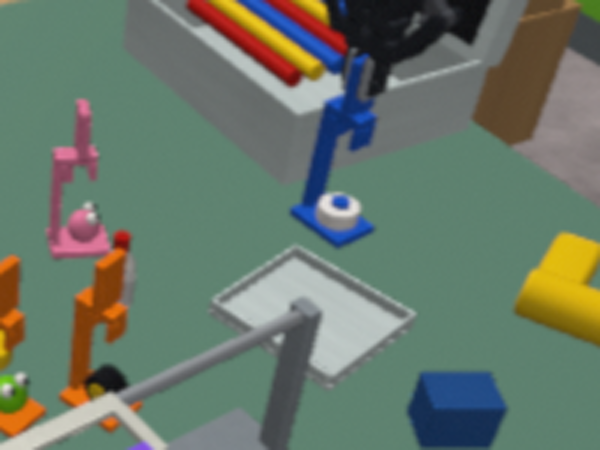

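>>> apply_moves(
  plan=[0,0.002,0.015,0,0,0,0,0.002,0.04,0,0,0,0,0.002,0.065,0,0,0,0,0.002,0.088,0,0,0,0,0.002,0.1,0,0,0,0,0.002,0.104,0,0,0,0,0.002,0.107,0,0,0,0,0.002,0.109,0,0,0,0,0.002,0.109,0,0,0],
)

```text
clock: 7.77
eef_pos: [0.4604, 0.3569, 0.1389]
tool_rot: [0.665, 0.747, 0.001, 0.0]
ft_force: [-0.3, 0.4, -1.3]
grip_width: 0.0093
```

Run:
```python
from h import *
c=cam("side");save(c,"s8.png",(100,300,230,400),3)
o=sensors.get_obs();print(o["ft_force"],o["grip_width"],pose()[0])
```

```text
[ 0.34471584  0.64966127 -1.75457032] 0.009304091290912498 [0.46033349 0.35711848 0.13909133]
```

View pics/s8.png

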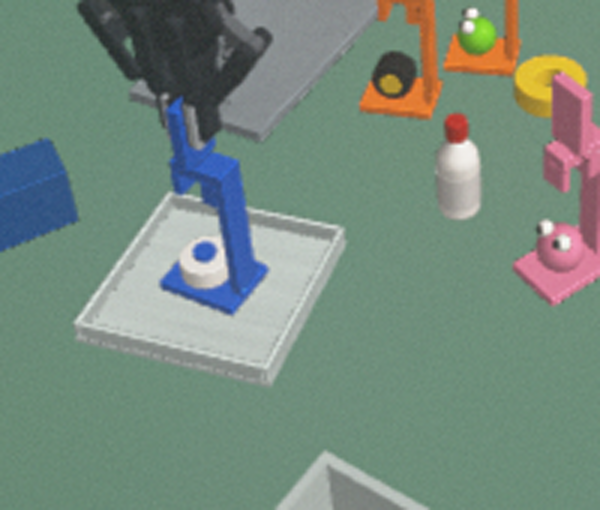

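>>> apply_moves(
  plan=[0,0,0.001,0,0,0,0,0,0.002,0,0,0,0,0,0.003,0,0,0,0,0,0.003,0,0,0],
)

```text
clock: 8.15
eef_pos: [0.4597, 0.3573, 0.1353]
tool_rot: [0.665, 0.747, 0.001, 0.0]
ft_force: [-0.2, -0.4, -0.2]
grip_width: 0.0092
```

>>> apply_moves(
  plan=[0,0,0.001,0,0,0,0,0,0.002,0,0,0,0,0,0.002,0,0,0],
)

```text
clock: 8.4
eef_pos: [0.4597, 0.3575, 0.1353]
tool_rot: [0.665, 0.747, 0.001, 0.0]
ft_force: [-2.7, -1.6, 8.6]
grip_width: 0.0091
```

>>> apply_moves(
  plan=[0,0,0,0,0,0,0,0,-0.001,0,0,0,0,0,-0.001,0,0,0,0,0,-0.001,0,0,0,0,0,-0.012,0,0,0,0,0,-0.036,0,0,0,0,0,-0.07,0,0,0,0,0,-0.11,0,0,0,0,0,-0.14,0,0,0,0,0,-0.14,0,0,0],
  grip=0.05,
)

```text
clock: 9.23
eef_pos: [0.462, 0.3589, 0.2805]
tool_rot: [0.665, 0.747, 0.006, 0.001]
ft_force: [-0.1, 0.3, -0.4]
grip_width: 0.0502
```

Run:
```python
from h import *
c=cam("side");save(c,"s9.png",(100,370,130,400),2.1)
c=cam("scene");save(c,"c9.png",(150,450,100,320),2.5)
c=cam("wrist");save(c,"w9.png",f=1.4)
goto(.47,.12,.28,2.0)
```

```text
tcp [0.4595 0.357  0.2725] psi 1.687 -> shift [-0.2366 -0.017  -0.0074] rot [-0.      0.     -0.3132] t 9.38
```

View pics/s9.png

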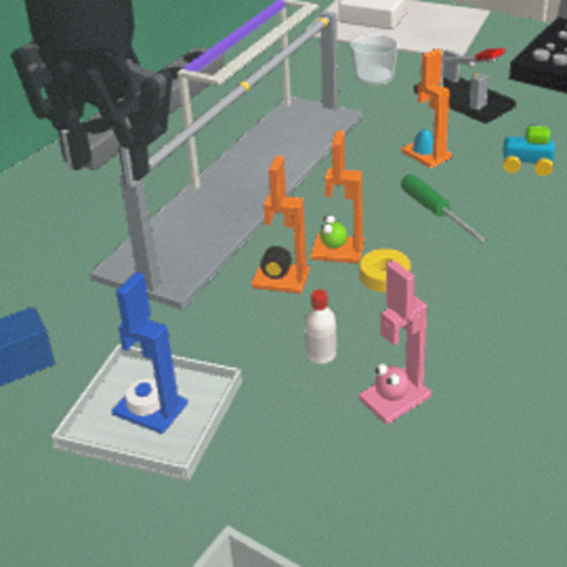

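View pics/c9.png

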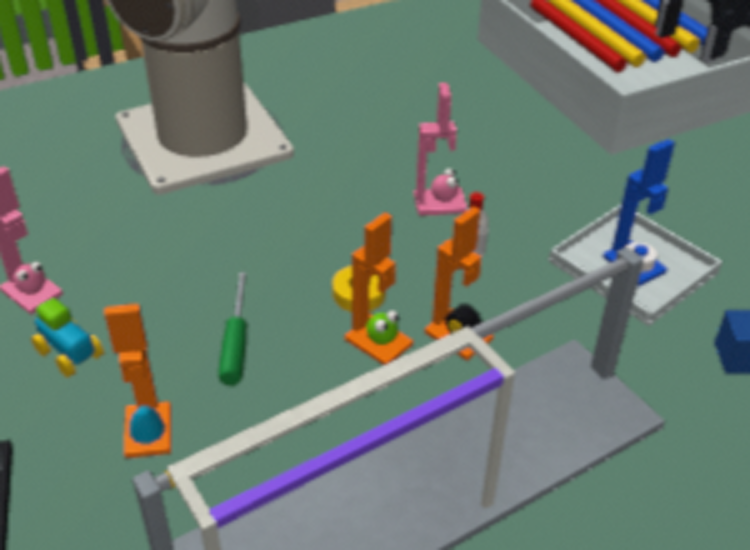

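View pics/w9.png

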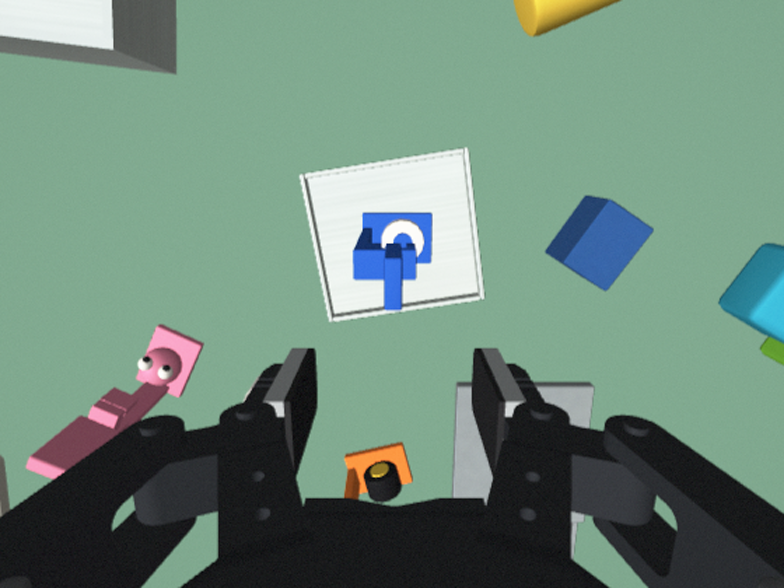

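Run:
```python
from h import *
goto(.493,.065,.27,1.97)
```

```text
tcp [0.4595 0.357  0.2725] psi 1.687 -> shift [-0.2939 -0.0005  0.0026] rot [-0.      0.     -0.2832] t 9.38
```

>>> apply_moves(
  plan=[-0.02,0,0,0,0,-0.03,-0.06,0,0,0,0,-0.08,-0.1,0,0,0,0,-0.14,-0.14,0,0,0,0,-0.2,-0.18,0,0,0,0,-0.25,-0.22,0,0,0,0,-0.283,-0.255,0,0,0,0,-0.283,-0.28,0,0,0,0,-0.283,-0.294,0,0,0,0,-0.283,-0.294,0,0,0,0,-0.283,-0.294,0,0,0,0,-0.283,-0.294,0,0,0,0,-0.283],
)

```text
clock: 10.38
eef_pos: [0.4929, 0.0654, 0.2716]
tool_rot: [0.553, 0.833, -0.001, -0.001]
ft_force: [0.5, 0.3, 0.1]
grip_width: 0.0499
```

Run:
```python
from h import *
c=cam("wrist");c=cam("wrist");save(c,"w10.png",f=1.4)
goto(.493,.065,.27,1.97)
```

```text
tcp [0.4931 0.066  0.2722] psi 1.971 -> shift [-0.0008 -0.0005  0.0022] rot [-0.0012 -0.0006  0.0014] t 10.48
```

View pics/w10.png

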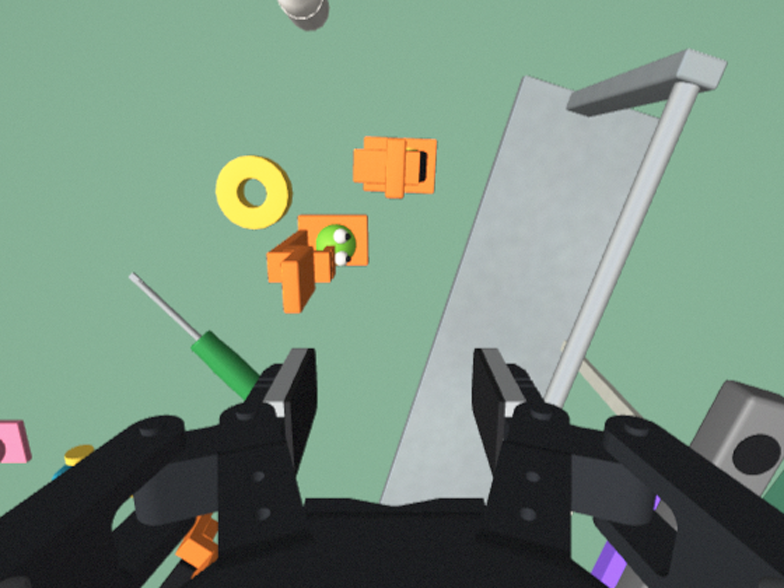

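Run:
```python
from h import *
c=cam("wrist");save(c,"w10z.png",(180,320,85,230),5.5)
p=onz(c,396.5/1.4,167/1.4,.164);print(p)
print(onz(c,300/1.4,290/1.4,.164))
print(onz(c,388/1.4,197/1.4,.164),onz(c,388/1.4,138/1.4,.164))
goto(p[0],p[1],.131,1.97)
```

```text
[0.4690671  0.12330418 0.164     ]
[0.44589863 0.04238142 0.164     ]
[0.47092108 0.10763832 0.164     ] [0.45956242 0.13467824 0.164     ]
tcp [0.4932 0.066  0.2724] psi 1.972 -> shift [0.0621 0.0002 0.1414] rot [-0.0009 -0.0004  0.0016] t 10.53
```

View pics/w10z.png

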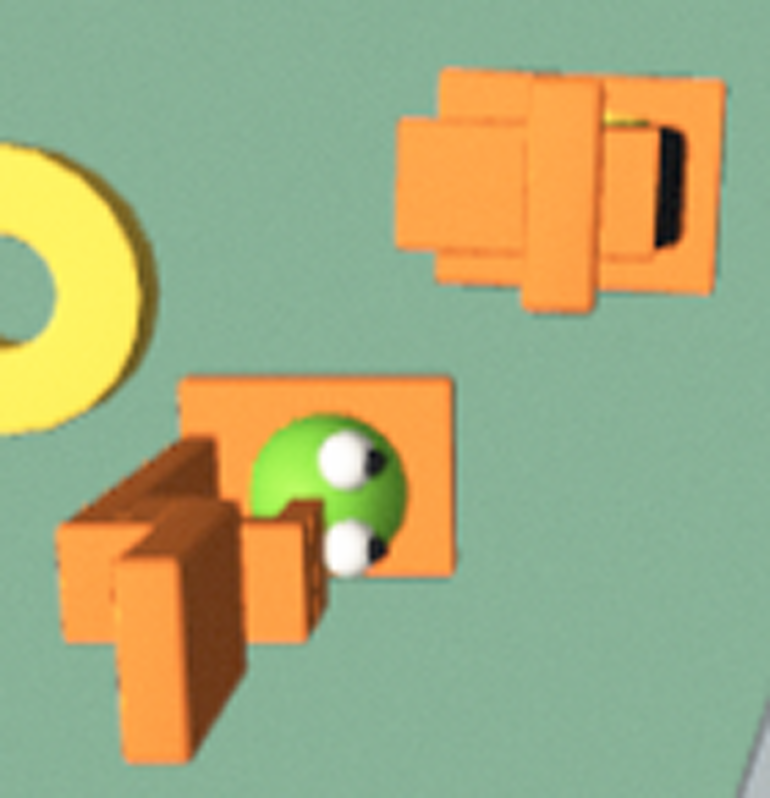

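>>> apply_moves(
  plan=[0.02,0,0.0,0,0,0,0.05,0,0.02,0,0,0,0.062,0,0.05,0,0,0,0.062,0,0.085,0,0,0,0.062,0,0.115,0,0,0,0.062,0,0.133,0,0,0,0.062,0,0.14,0,0,0,0.062,0,0.14,0,0,0],
  grip=0.05,
)

```text
clock: 11.2
eef_pos: [0.4679, 0.1225, 0.1311]
tool_rot: [0.552, 0.834, -0.002, -0.001]
ft_force: [-0.9, 0.5, 0.2]
grip_width: 0.05
```

Run:
```python
from h import *
c=cam("wrist");save(c,"w11.png",f=1.4)
goto(.469,.1233,.131,1.97)
```

```text
tcp [0.4692 0.1227 0.1328] psi 1.971 -> shift [0.0007 0.0001 0.0018] rot [-0.001  -0.0002  0.0009] t 11.25
```

View pics/w11.png

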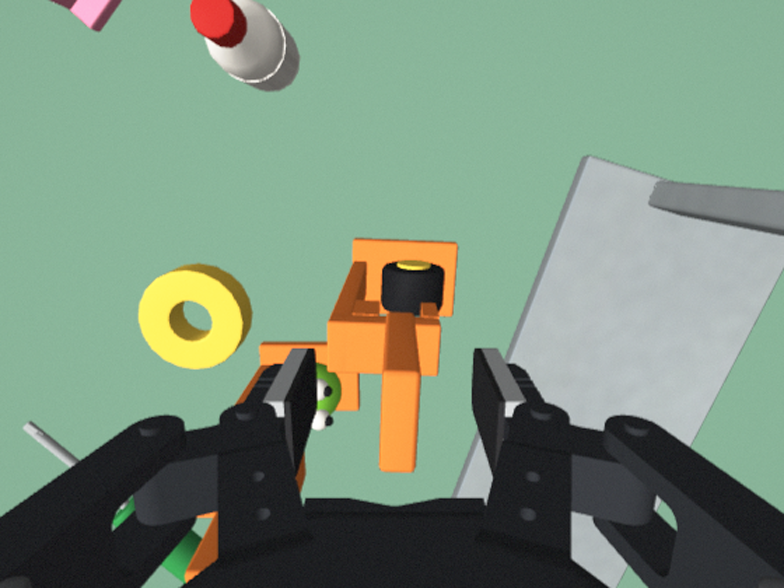

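>>> apply_moves(
  plan=[0,0,0.001,0,0,0,0,0,0.001,0,0,0,0,0,0.001,0,0,0,0,0,0.001,0,0,0,0,0,0.001,0,0,0,0,0,0.001,0,0,0,0,0,-0.008,0,0,0,0,0,-0.03,0,0,0,0,0,-0.06,0,0,0,0,0,-0.085,0,0,0,0,0,-0.1,0,0,0,0,0,-0.1,0,0,0],
  grip=0.0,
)

```text
clock: 12.25
eef_pos: [0.4713, 0.1226, 0.2368]
tool_rot: [0.553, 0.833, 0.003, 0.002]
ft_force: [0.1, -0.1, -0.7]
grip_width: 0.0087
```

Run:
```python
from h import *
c=cam("side");save(c,"s12.png",(130,370,90,270),3.3)
o=sensors.get_obs();print(o["ft_force"],o["grip_width"])
goto(*st(-.06,.135),.221,1.687)
```

```text
[-0.07809784  0.75317603 -1.33413541] 0.00868775935500719
tcp [0.4703 0.1224 0.2345] psi 1.97 -> shift [-0.0319  0.0615  0.0138] rot [ 3.600e-03 -1.000e-04  2.828e-01] t 12.3
```

View pics/s12.png

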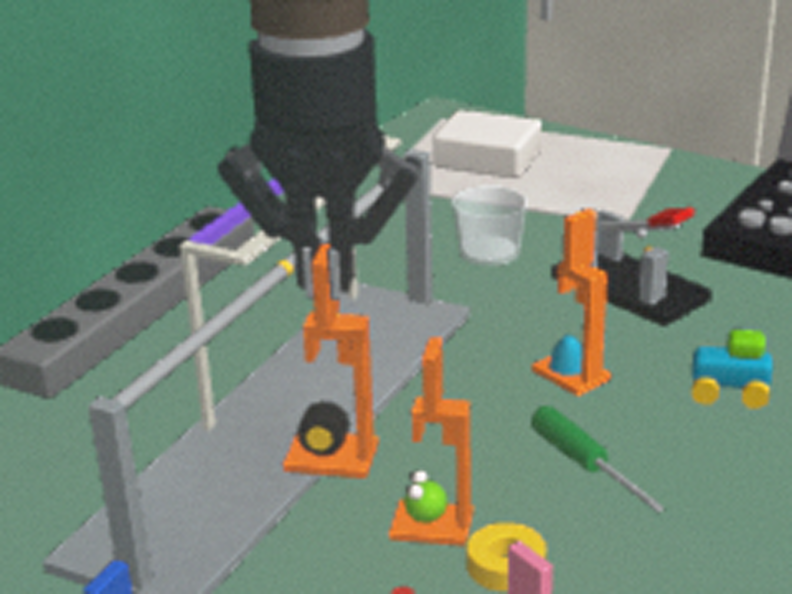

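>>> apply_moves(
  plan=[-0.006,0.012,0.003,0,0,0.06,-0.016,0.03,0.007,0,0,0.14,-0.026,0.05,0.011,0,0,0.22,-0.032,0.06,0.013,0,0,0.27,-0.032,0.061,0.014,0,0,0.283,-0.032,0.061,0.014,0,0,0.283,-0.032,0.061,0.014,0,0,0.283],
)

```text
clock: 12.88
eef_pos: [0.5366, 0.1162, 0.2175]
tool_rot: [0.665, 0.747, -0.001, -0.001]
ft_force: [-0.2, -0.0, -2.1]
grip_width: 0.0092
```

Run:
```python
from h import *
c=cam("side");save(c,"s13.png",(130,370,90,270),3.3)
c=cam("wrist");save(c,"w13.png",f=1.4)
goto(*st(0,.135),.221,1.687);print(inst(pose()[0]))
```

```text
tcp [0.537  0.1164 0.2186] psi 1.688 -> shift [ 0.0001  0.0625 -0.0025] rot [-0.0013  0.      0.0007] t 12.98
[-0.06251523  0.13480034]
```

View pics/s13.png

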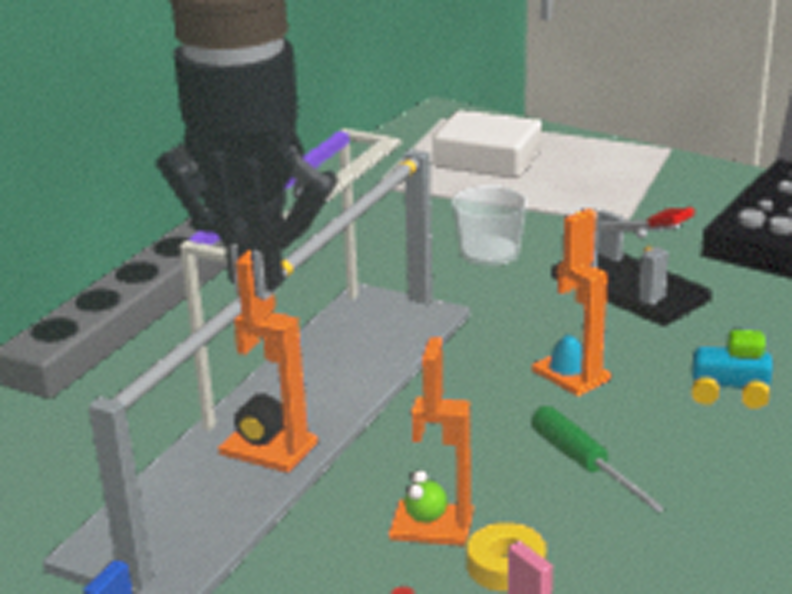

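View pics/w13.png

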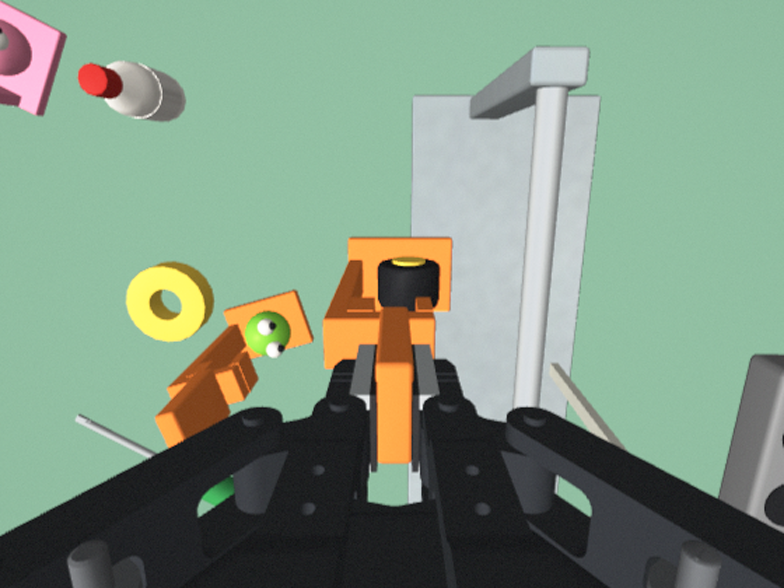

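Run:
```python
from h import *
c=cam("wrist")
for u,v in [(550.5,100),(544.5,180),(539,250),(531,350)]: print(inst(onz(c,u/1.4,v/1.4,.164)))
print(inst(pose()[0]),pose()[0][2])
```

```text
[-0.00265629  0.22286934]
[-0.0023917  0.1925319]
[-0.00224587  0.16372579]
[-0.0020801   0.11836304]
[-0.06230086  0.13482737] 0.2189103146663646
```

>>> apply_moves(
  plan=[0,0.008,-0.002,0,0,0,0,0.022,-0.002,0,0,0,0,0.038,-0.002,0,0,0,0,0.052,-0.002,0,0,0,0,0.06,-0.002,0,0,0,0,0.061,-0.002,0,0,0,0,0.061,-0.002,0,0,0,0,0.061,-0.002,0,0,0],
)

```text
clock: 13.7
eef_pos: [0.5979, 0.1234, 0.221]
tool_rot: [0.665, 0.747, -0.0, -0.0]
ft_force: [-0.4, -0.3, -1.2]
grip_width: 0.0092
```

Run:
```python
from h import *
c=cam("side");save(c,"s14.png",(150,290,130,250),5)
c=cam("wrist");save(c,"w14.png",f=1.4)
o=sensors.get_obs();print(o["ft_force"])
goto(*st(-0.001,.135),.194,1.687);print(inst(pose()[0]))
```

```text
[-0.22198887 -0.72748146 -1.83231892]
tcp [0.5979 0.1234 0.2212] psi 1.687 -> shift [0.0003 0.0002 0.0272] rot [-0.0002 -0.      0.0001] t 13.8
[-0.00119777  0.13469691]
```

View pics/s14.png

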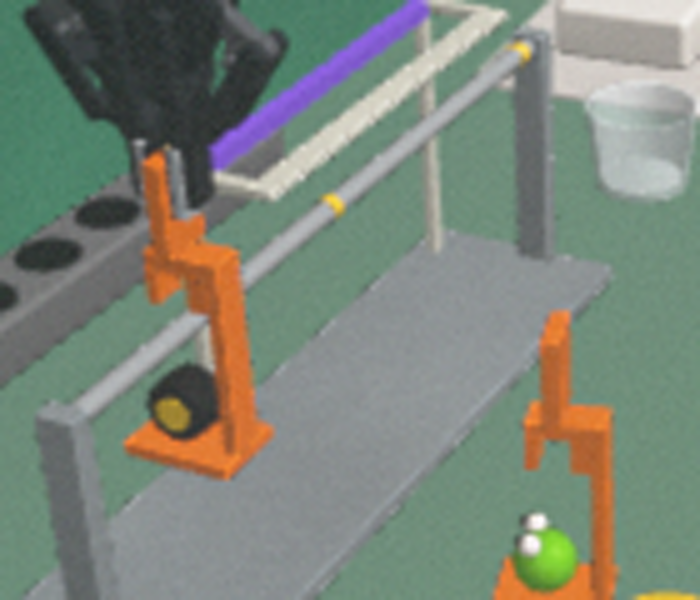

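View pics/w14.png

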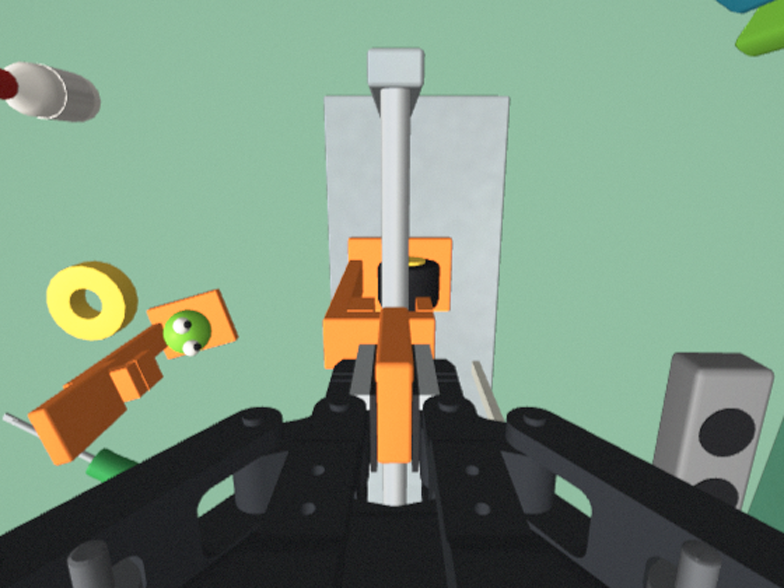

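>>> apply_moves(
  plan=[0,0,0.005,0,0,0,0,0,0.012,0,0,0,0,0,0.019,0,0,0,0,0,0.024,0,0,0,0,0,0.026,0,0,0,0,0,0.026,0,0,0,0,0,0.026,0,0,0],
)

```text
clock: 14.38
eef_pos: [0.598, 0.1232, 0.1952]
tool_rot: [0.665, 0.747, -0.0, -0.0]
ft_force: [-3.4, -0.4, 4.2]
grip_width: 0.0092
```

Run:
```python
from h import *
c=cam("side");save(c,"s15.png",(150,290,130,250),5)
o=sensors.get_obs();print(o["ft_force"])
goto(*st(-0.001,-.18),.194,1.687);print(inst(pose()[0]))
```

```text
[-3.12232944 -1.33492679  3.82529545]
tcp [0.5981 0.1233 0.1952] psi 1.687 -> shift [-0.3146  0.      0.0012] rot [-0.0007  0.0001 -0.0001] t 14.43
[-0.00102322  0.13458286]
```

View pics/s15.png

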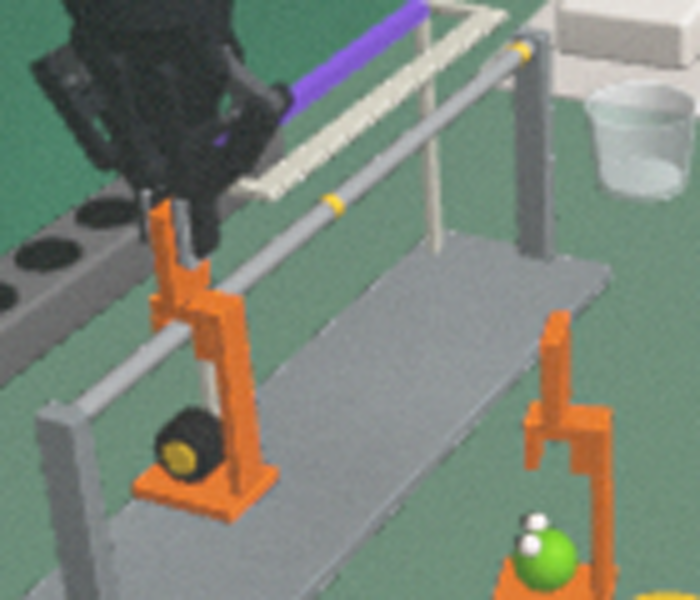

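>>> apply_moves(
  plan=[0,-0.001,-0.002,0,0,0,-0.006,-0.001,-0.002,0,0,0,-0.018,-0.001,-0.002,0,0,0,-0.036,-0.001,-0.002,0,0,0,-0.056,-0.001,-0.002,0,0,0,-0.076,-0.0005,-0.002,0,0,0,-0.096,-0.0005,-0.002,0,0,0,-0.116,-0.0005,-0.002,0,0,0,-0.136,0,-0.002,0,0,0,-0.15,0,-0.002,0,0,0,-0.158,0,-0.002,0,0,0,-0.16,0,-0.002,0,0,0],
)

```text
clock: 15.43
eef_pos: [0.6172, -0.0376, 0.1965]
tool_rot: [0.666, 0.746, -0.0, -0.0]
ft_force: [0.6, 0.9, -1.7]
grip_width: 0.0091
```

Run:
```python
from h import *
c=cam("side");save(c,"s16.png",(150,310,110,250),5)
c=cam("wrist");save(c,"w16.png",f=1.4)
o=sensors.get_obs();print(o["ft_force"],o["grip_width"])
goto(*st(0,-.18),.195,1.687);print(inst(pose()[0]))
```

```text
[ 0.60879509  0.79409177 -0.90095891] 0.009342772225717486
tcp [ 0.6171 -0.0358  0.1967] psi 1.686 -> shift [-0.1544  0.0007  0.0016] rot [-0.0003 -0.0005 -0.0009] t 15.53
[-0.00055679 -0.025607  ]
```

View pics/s16.png

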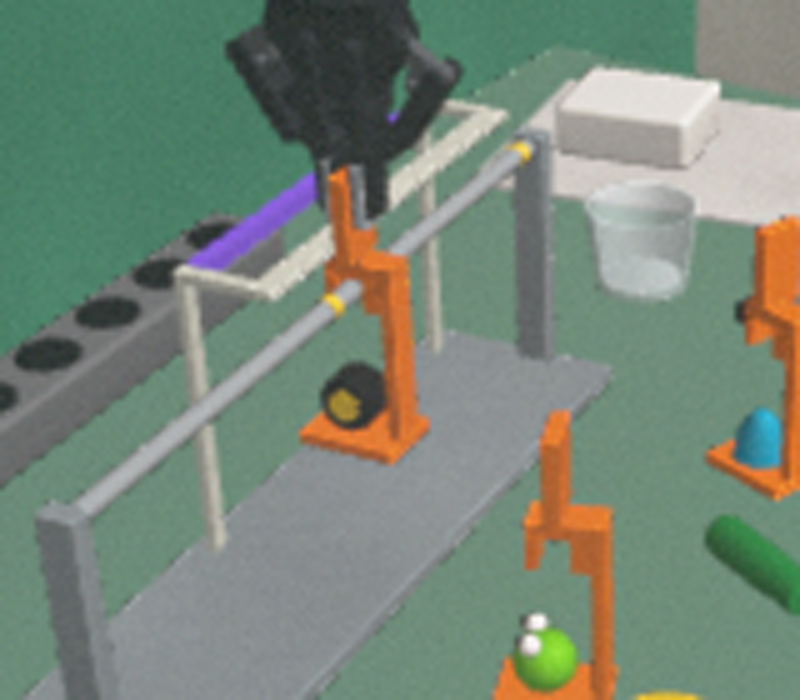

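View pics/w16.png

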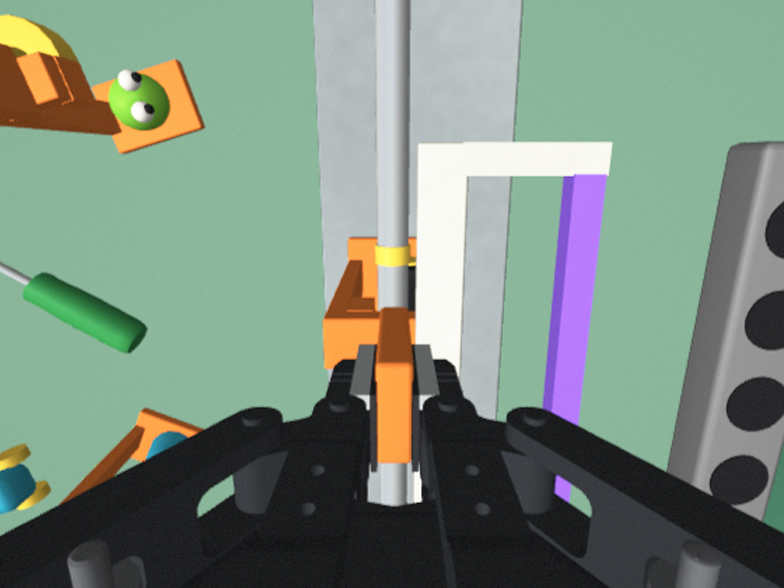

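>>> apply_moves(
  plan=[-0.006,0,0,0,0,0,-0.018,0,0,0,0,0,-0.036,0,0,0,0,0,-0.056,0,0,0,0,0,-0.078,0,0,0,0,0,-0.1,0.0005,0,0,0,0,-0.12,0.0005,0,0,0,0,-0.138,0.0005,0,0,0,0,-0.15,0.0005,0,0,0,0,-0.155,0.0005,0,0,0,0,-0.155,0.0005,0,0,0,0],
)

```text
clock: 16.45
eef_pos: [0.6356, -0.1905, 0.1966]
tool_rot: [0.665, 0.746, -0.0, -0.0]
ft_force: [-0.3, 0.1, -1.7]
grip_width: 0.009
```

>>> apply_moves(
  plan=[0,0,0.001,0,0,0,0,0,0.0015,0,0,0,0,0,0.0015,0,0,0],
)

```text
clock: 16.7
eef_pos: [0.6356, -0.1883, 0.1954]
tool_rot: [0.664, 0.747, 0.0, -0.0]
ft_force: [0.3, 0.6, -2.0]
grip_width: 0.0089
```

Run:
```python
from h import *
c=cam("wrist");save(c,"w17.png",f=1.4)
o=sensors.get_obs();print(o["ft_force"],o["grip_width"])
print(inst(pose()[0]),pose()[0][2])
```

```text
[-0.11164216  1.39486001 -1.11149976] 0.00911035461489751
[ 0.00021225 -0.1792486 ] 0.19546125530844627
```

View pics/w17.png

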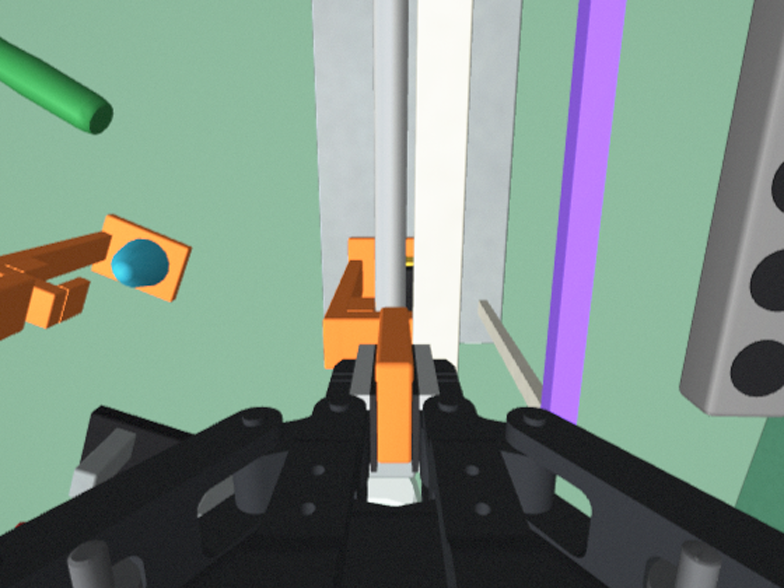

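>>> apply_moves(
  plan=[0,-0.001,0.001,0,0,0,0,-0.001,0.002,0,0,0,0,-0.001,0.002,0,0,0],
)

```text
clock: 17.0
eef_pos: [0.6354, -0.1886, 0.1952]
tool_rot: [0.665, 0.747, 0.001, 0.001]
ft_force: [0.7, 1.9, 4.3]
grip_width: 0.0089
```

>>> apply_moves(
  plan=[0,0,0,0,0,0,0,0,0,0,0,0,0,0,0,0,0,0,0,0,0,0,0,0,0,0,-0.01,0,0,0,0,0,-0.03,0,0,0,0,0,-0.06,0,0,0,0,0,-0.09,0,0,0,0,0,-0.1,0,0,0,0,0,-0.1,0,0,0],
  grip=0.04,
)

```text
clock: 17.83
eef_pos: [0.6361, -0.1902, 0.2985]
tool_rot: [0.665, 0.747, 0.002, 0.004]
ft_force: [-0.1, -0.5, 0.2]
grip_width: 0.0399
```

Run:
```python
from h import *
c=cam("wrist");save(c,"w18.png",f=1.4)
c=cam("side");save(c,"s18.png",(150,370,110,260),3.5)
o=sensors.get_obs();print(o["ft_force"],o["grip_width"])
D=cam("scene");save(D,"c18.png",(150,450,150,340),2.6)
```

```text
[-0.98133362 -0.3499673  -0.98980775] 0.04006708127110608
```

View pics/w18.png

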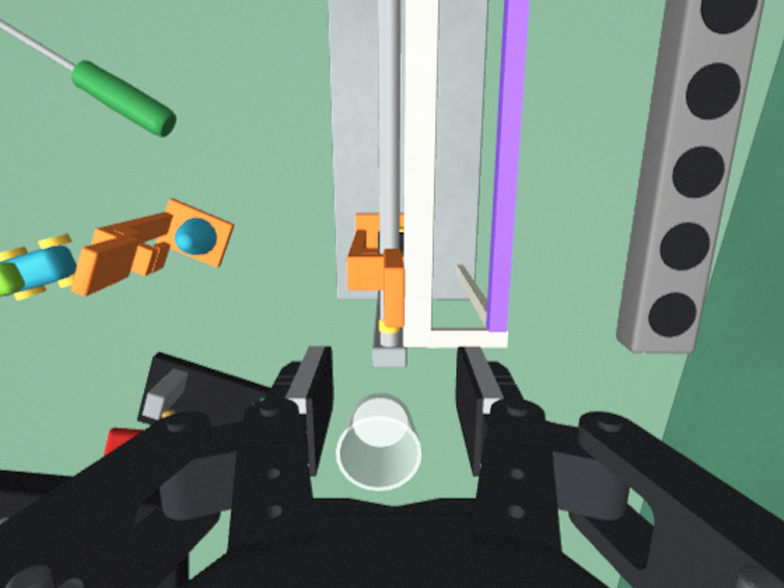

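View pics/s18.png

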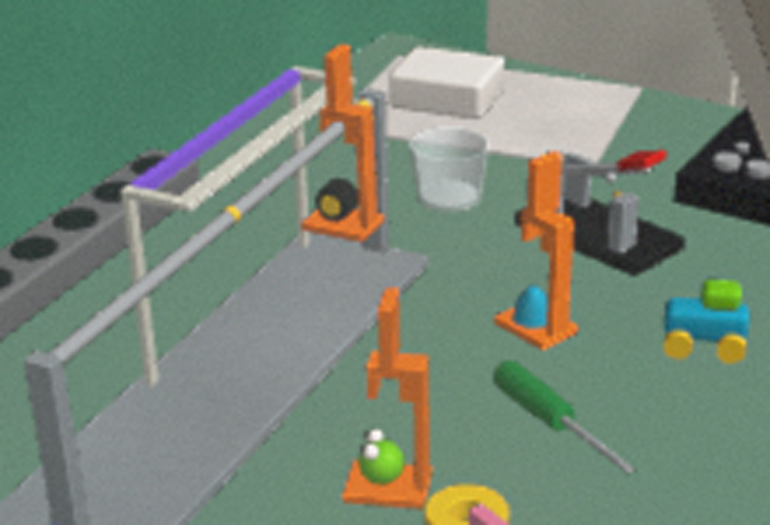

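View pics/c18.png

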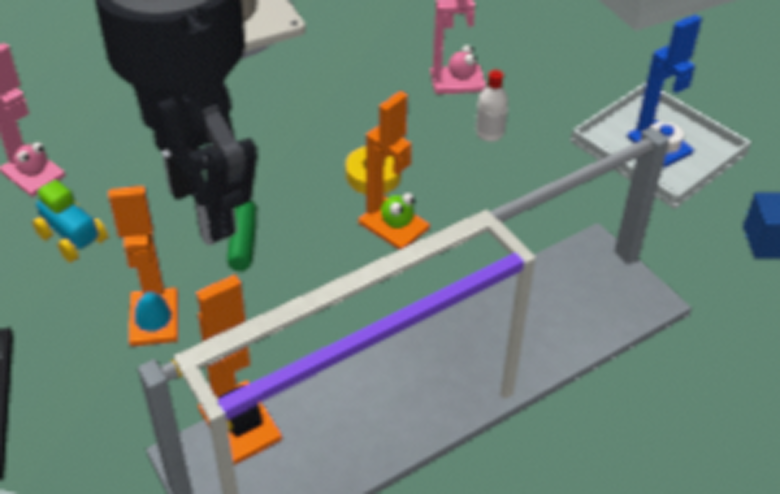

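Run:
```python
from h import *
goto(.435,-.269,.275,1.29)
```

```text
tcp [ 0.6343 -0.1896  0.2923] psi 1.687 -> shift [-0.0559 -0.2071  0.0176] rot [-1.700e-03 -3.000e-04  3.967e-01] t 17.98
```

>>> apply_moves(
  plan=[-0.005,-0.015,0,0,0,0.04,-0.013,-0.045,0,0,0,0.1,-0.023,-0.083,0.004,0,0,0.18,-0.033,-0.12,0.008,0,0,0.26,-0.043,-0.157,0.012,0,0,0.34,-0.05,-0.187,0.016,0,0,0.38,-0.055,-0.202,0.018,0,0,0.397,-0.056,-0.207,0.018,0,0,0.397,-0.056,-0.207,0.018,0,0,0.397,-0.056,-0.207,0.018,0,0,0.397],
)

```text
clock: 18.82
eef_pos: [0.4358, -0.2689, 0.2747]
tool_rot: [0.799, 0.601, 0.0, -0.0]
ft_force: [0.2, -1.1, 0.4]
grip_width: 0.0399
```

Run:
```python
from h import *
c=cam("wrist");c=cam("wrist");save(c,"w20.png",f=1.4)
goto(.435,-.269,.275,1.29)
```

```text
tcp [ 0.4366 -0.2687  0.2749] psi 1.291 -> shift [-0.0007 -0.0014 -0.0001] rot [-0.0002 -0.0004  0.0013] t 18.92
```

View pics/w20.png

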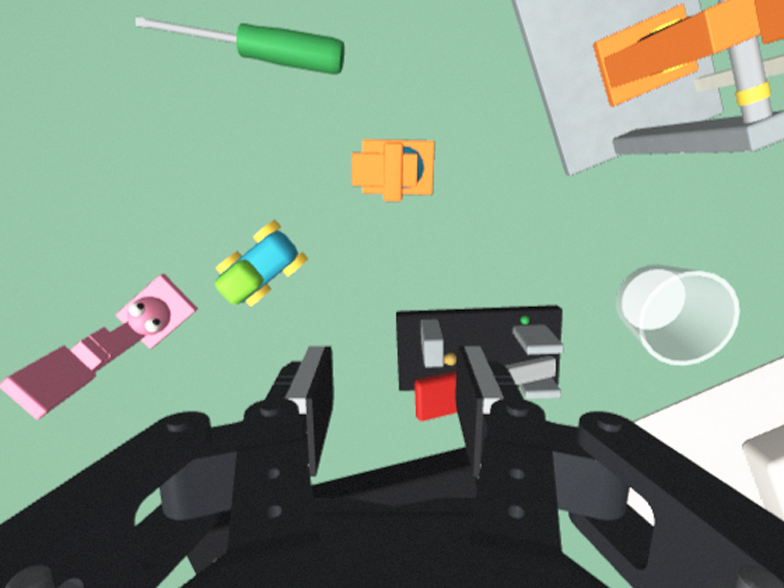

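Run:
```python
from h import *
c=cam("wrist");save(c,"w20z.png",(240,320,90,155),8)
p=onz(c,394/1.4,172/1.4,.164);print(p)
goto(p[0],p[1],.132,1.29)
```

```text
[ 0.45250893 -0.21185323  0.164     ]
tcp [ 0.4367 -0.2687  0.2749] psi 1.292 -> shift [ 0.0589 -0.0004  0.143 ] rot [-0.0002 -0.0003  0.0016] t 18.97
```

View pics/w20z.png

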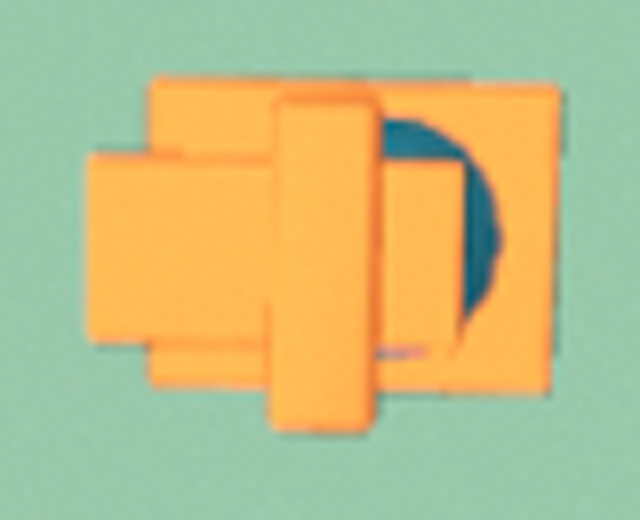

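>>> apply_moves(
  plan=[0.02,0,0.0,0,0,0,0.05,0,0.02,0,0,0,0.059,0,0.05,0,0,0,0.059,0,0.085,0,0,0,0.059,0,0.115,0,0,0,0.059,0,0.135,0,0,0,0.059,0,0.142,0,0,0,0.059,0,0.142,0,0,0,0.059,0,0.142,0,0,0],
  grip=0.05,
)

```text
clock: 19.72
eef_pos: [0.4528, -0.2124, 0.1339]
tool_rot: [0.799, 0.601, 0.0, 0.0]
ft_force: [-0.4, -0.9, 0.4]
grip_width: 0.0504
```

Run:
```python
from h import *
c=cam("wrist");save(c,"w21.png",f=1.0)
goto(.4525,-.2118,.132,1.29)
```

```text
tcp [ 0.4533 -0.2128  0.1347] psi 1.29 -> shift [ 0.0008 -0.0011  0.0027] rot [0.0024 0.0004 0.0003] t 19.77
```

View pics/w21.png

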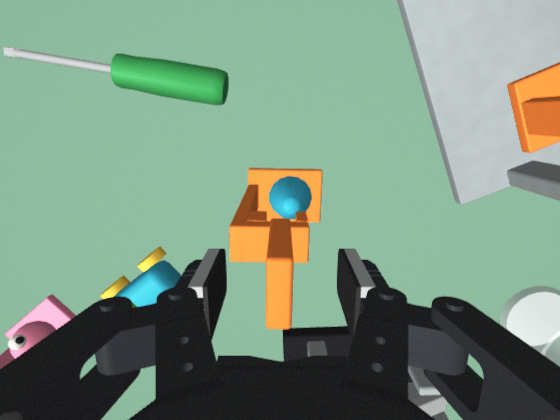

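>>> apply_moves(
  plan=[0,0,0.002,0,0,0,0,0,0.002,0,0,0,0,0,0.002,0,0,0,0,0,0.002,0,0,0,0,0,0.002,0,0,0,0,0,0.002,0,0,0,0,0,-0.008,0,0,0,0,0,-0.03,0,0,0,0,0,-0.065,0,0,0,0,0,-0.1,0,0,0,0,0,-0.13,0,0,0,0,0,-0.145,0,0,0],
  grip=0.0,
)

```text
clock: 20.77
eef_pos: [0.4529, -0.2129, 0.2828]
tool_rot: [0.799, 0.601, 0.001, 0.002]
ft_force: [1.5, -1.0, -1.7]
grip_width: 0.0089
```

Run:
```python
from h import *
c=cam("side");save(c,"s22.png",(130,400,90,290),2.9)
o=sensors.get_obs();print(o["ft_force"],o["grip_width"])
goto(*st(-.061,.135),.28,1.687)
```

```text
[ 0.79270459 -1.23018582  0.17662269] 0.009198849757768211
tcp [ 0.4538 -0.2134  0.2845] psi 1.29 -> shift [ 0.3406 -0.0103  0.004 ] rot [ 0.0087  0.0031 -0.3972] t 20.82
```

View pics/s22.png

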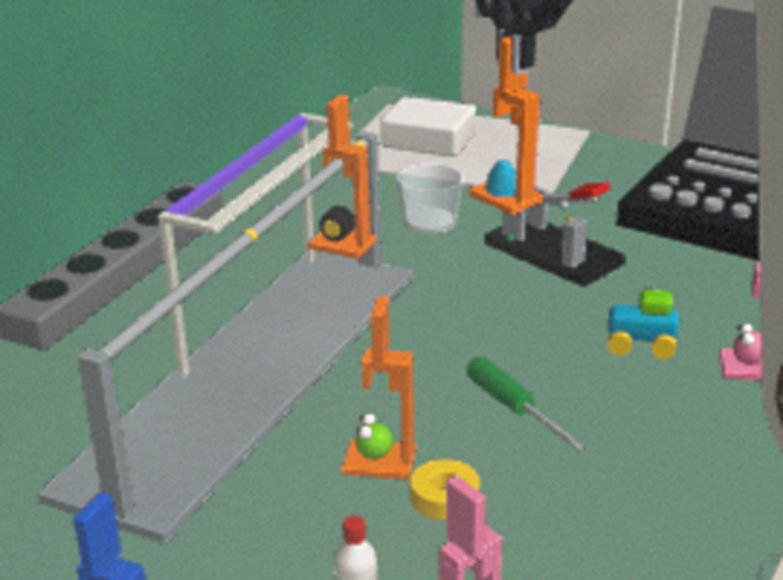

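>>> apply_moves(
  plan=[0.012,0,-0.012,0,0,-0.03,0.035,0,-0.02,0,0,-0.07,0.068,0,-0.03,0,0,-0.12,0.103,-0.002,-0.03,0,0,-0.17,0.138,-0.003,-0.03,0,0,-0.22,0.173,-0.004,-0.03,0,0,-0.27,0.208,-0.005,-0.03,0,0,-0.31,0.243,-0.007,-0.025,0,0,-0.35,0.276,-0.008,-0.015,0,0,-0.38,0.305,-0.009,-0.005,0,0,-0.397,0.328,-0.01,0.002,0,0,-0.397,0.34,-0.01,0.004,0,0,-0.397],
)

```text
clock: 21.82
eef_pos: [0.5355, 0.1196, 0.2714]
tool_rot: [0.664, 0.748, -0.002, -0.002]
ft_force: [0.5, 0.3, -3.3]
grip_width: 0.009
```

Run:
```python
from h import *
c=cam("side");c=cam("side");save(c,"s23.png",(130,400,90,290),2.9)
o=sensors.get_obs();print(o["ft_force"],o["grip_width"])
goto(*st(-.061,.135),.223,1.687)
```

```text
[ 0.19559334 -0.05137982 -2.18191408] 0.009012019877521893
tcp [0.536  0.1185 0.2725] psi 1.69 -> shift [-0.002   0.0024  0.0495] rot [-0.0034  0.0003  0.0028] t 21.92
```

View pics/s23.png

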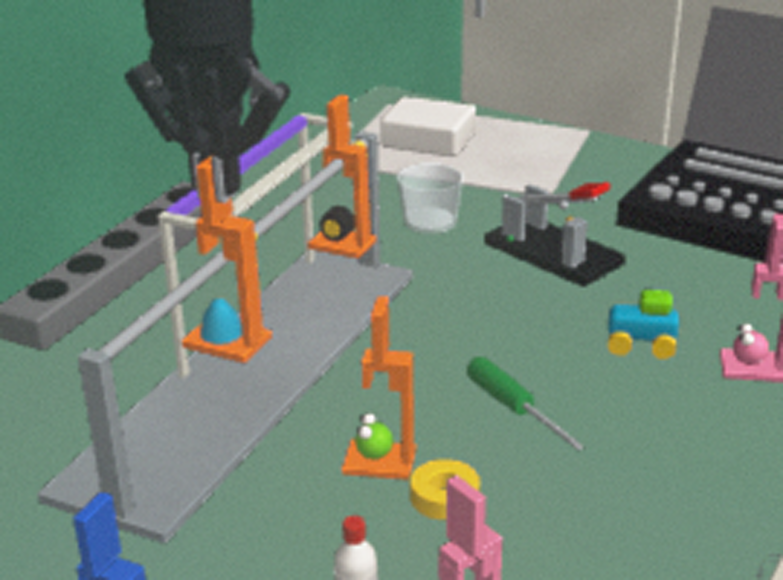

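>>> apply_moves(
  plan=[-0.002,0.001,0.015,0,0,0.002,-0.002,0.001,0.037,0,0,0.002,-0.002,0.002,0.047,0,0,0.002,-0.002,0.002,0.049,0,0,0.002,-0.002,0.008,0.049,0,0,0.002,-0.002,0.022,0.049,0,0,0.002,-0.002,0.038,0.049,0,0,0.002,-0.002,0.052,0.049,0,0,0.002,-0.002,0.06,0.049,0,0,0.002,-0.002,0.0615,0.049,0,0,0.002,-0.002,0.0615,0.049,0,0,0.002,-0.002,0.0615,0.049,0,0,0.002],
)

```text
clock: 22.92
eef_pos: [0.5979, 0.1218, 0.226]
tool_rot: [0.666, 0.746, 0.0, 0.0]
ft_force: [0.1, -1.0, -1.8]
grip_width: 0.0096
```

Run:
```python
from h import *
c=cam("wrist");save(c,"w24.png",f=1.4)
o=sensors.get_obs();print(o["ft_force"],o["grip_width"],inst(pose()[0]))
goto(*st(-.0018,.135),.196,1.687)
```

```text
[-0.17281765 -0.06020724 -2.47093948] 0.009242421007979907 [-0.00163433  0.13324491]
tcp [0.5977 0.1219 0.226 ] psi 1.685 -> shift [ 0.0018 -0.0002  0.03  ] rot [ 0.0003  0.     -0.0025] t 22.97
```

View pics/w24.png

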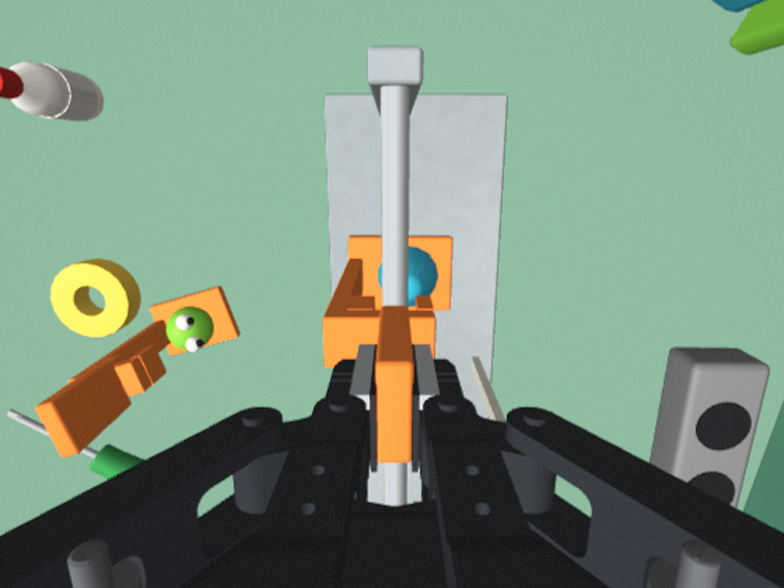

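>>> apply_moves(
  plan=[0.001,0,0.005,0,0,-0.002,0.001,0,0.012,0,0,-0.002,0.001,0,0.019,0,0,-0.002,0.001,0,0.025,0,0,-0.002,0.001,0,0.028,0,0,-0.002,0.001,0,0.03,0,0,-0.002,0.001,0,0.03,0,0,-0.002,0.001,0,0.03,0,0,-0.002],
)

```text
clock: 23.63
eef_pos: [0.5978, 0.1231, 0.1955]
tool_rot: [0.665, 0.747, 0.0, 0.0]
ft_force: [0.1, -0.6, -1.7]
grip_width: 0.0088
```

>>> apply_moves(
  plan=[0,0,0.001,0,0,0,0,0,0.002,0,0,0,0,0,0.002,0,0,0],
)

```text
clock: 23.88
eef_pos: [0.5981, 0.1231, 0.1943]
tool_rot: [0.665, 0.747, 0.001, 0.0]
ft_force: [-0.6, 0.1, 0.9]
grip_width: 0.0089
```

Run:
```python
from h import *
c=cam("side");save(c,"s25.png",(150,290,130,250),5)
o=sensors.get_obs();print(o["ft_force"],o["grip_width"],inst(pose()[0]))
goto(*st(0,-.105),.196,1.687)
```

```text
[-0.85819265 -0.58187562  3.20302284] 0.00892978072888873 [-0.00098288  0.13446738]
tcp [0.5982 0.1231 0.1943] psi 1.687 -> shift [-0.2395  0.001  -0.0018] rot [ 0.0016 -0.0002 -0.0002] t 23.93
```

View pics/s25.png

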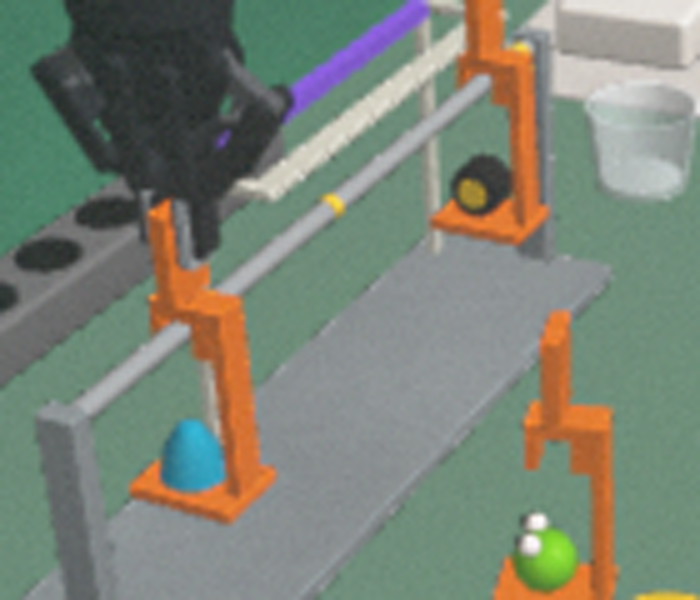

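>>> apply_moves(
  plan=[0,-0.0005,-0.002,0,0,0,-0.008,-0.0005,-0.002,0,0,0,-0.022,-0.0005,-0.002,0,0,0,-0.042,-0.0005,-0.002,0,0,0,-0.064,-0.0005,-0.002,0,0,0,-0.086,0,-0.002,0,0,0,-0.108,0,-0.002,0,0,0,-0.13,0,-0.002,0,0,0,-0.15,0,-0.002,0,0,0,-0.168,0,-0.002,0,0,0,-0.182,0,-0.002,0,0,0,-0.19,0,-0.002,0,0,0],
)

```text
clock: 24.93
eef_pos: [0.6195, -0.0686, 0.1949]
tool_rot: [0.666, 0.746, -0.0, -0.0]
ft_force: [-0.2, 0.2, -3.9]
grip_width: 0.0088
```

Run:
```python
from h import *
o=sensors.get_obs();print(o["ft_force"],o["grip_width"],inst(pose()[0]))
c=cam("wrist");save(c,"w26.png",f=1.0)
goto(*st(0,-.105),.196,1.687)
```

```text
[-0.18144283  0.16187462 -3.93289852] 0.00883583014345897 [-0.00200781 -0.05844917]
tcp [ 0.6196 -0.0692  0.195 ] psi 1.683 -> shift [-0.0459  0.0021 -0.001 ] rot [-0.0006  0.0012 -0.0037] t 24.98
```

View pics/w26.png

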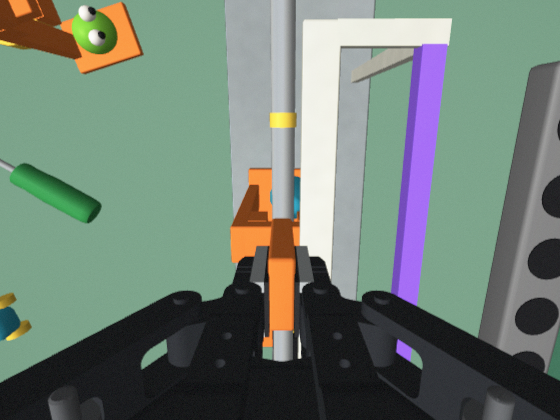

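>>> apply_moves(
  plan=[-0.006,0.001,0,0,0,0,-0.018,0.0015,0,0,0,0,-0.032,0.0015,0,0,0,0,-0.042,0.0015,0,0,0,0,-0.046,0.0015,0,0,0,0,-0.046,0.0015,0.001,0,0,0,-0.046,0.0015,0.002,0,0,0,-0.046,0.0015,0.002,0,0,0],
)

```text
clock: 25.65
eef_pos: [0.6269, -0.1115, 0.1943]
tool_rot: [0.665, 0.747, 0.0, 0.001]
ft_force: [0.1, -2.4, 1.4]
grip_width: 0.0092
```

Run:
```python
from h import *
o=sensors.get_obs();print(o["ft_force"],o["grip_width"],inst(pose()[0]),pose()[0][2])
c=cam("wrist");save(c,"w27.png",f=1.0)
c=cam("side");save(c,"s27.png",(150,310,110,250),5)
```

```text
[ 0.120703   -2.36494675  1.40315643] 0.009150790998130508 [ 0.00038185 -0.10195692] 0.19429311615596234
```

View pics/w27.png

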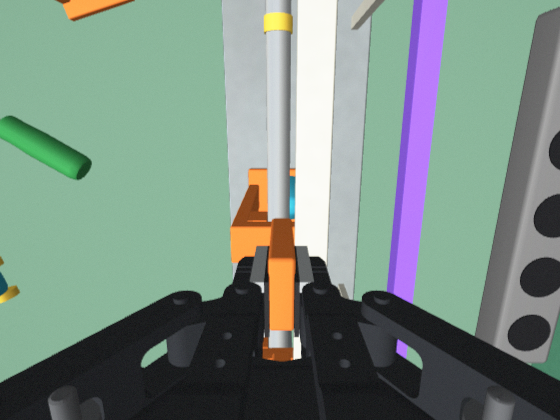

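View pics/s27.png

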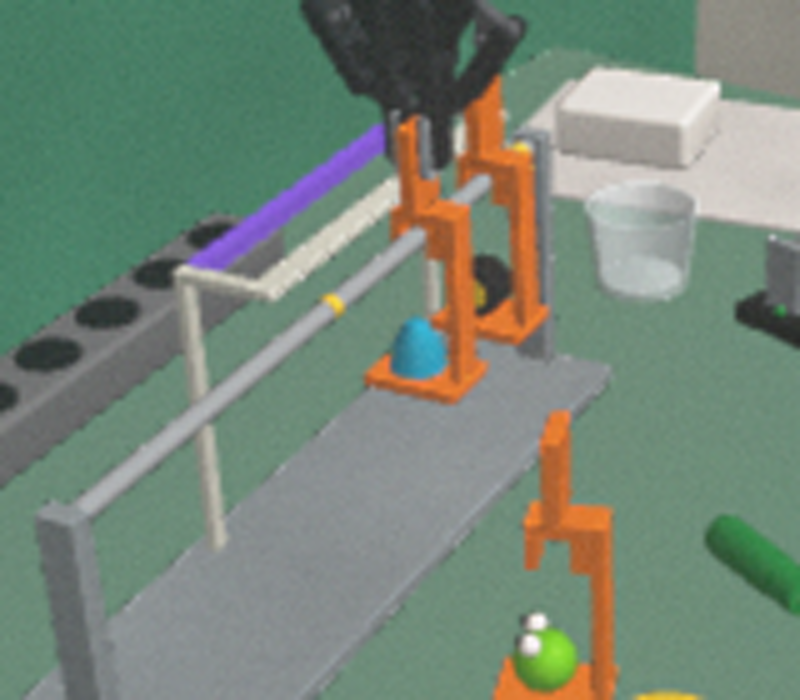

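>>> apply_moves(
  plan=[0,-0.001,0,0,0,0,0,-0.001,0,0,0,0,0,-0.001,0,0,0,0,0,-0.001,0,0,0,0,0,-0.001,-0.01,0,0,0,0,-0.001,-0.03,0,0,0,0,-0.001,-0.06,0,0,0,0,-0.001,-0.09,0,0,0,0,-0.001,-0.1,0,0,0,0,-0.001,-0.1,0,0,0],
  grip=0.04,
)

```text
clock: 26.58
eef_pos: [0.6272, -0.1114, 0.2985]
tool_rot: [0.665, 0.747, 0.002, 0.004]
ft_force: [-0.2, 0.2, 0.9]
grip_width: 0.0402
```

Run:
```python
from h import *
c=cam("side");save(c,"s28.png",(100,370,110,380),2.1)
S=cam("scene");save(S,"c28.png",(150,450,150,340),2.6)
c=cam("wrist");save(c,"w28.png",f=1.0)
# frog 
goto(.469,-.012,.275,2.0)
```

```text
tcp [ 0.6252 -0.1111  0.2924] psi 1.687 -> shift [ 0.1165 -0.1436  0.0177] rot [-0.0014 -0.0008 -0.3131] t 26.73
```

View pics/s28.png

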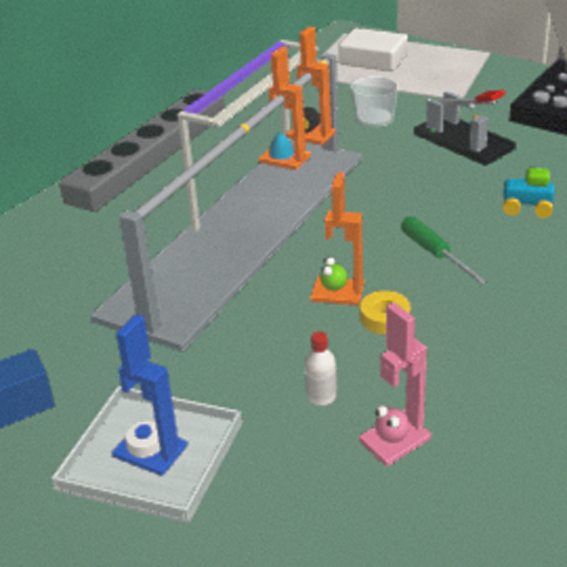

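View pics/w28.png

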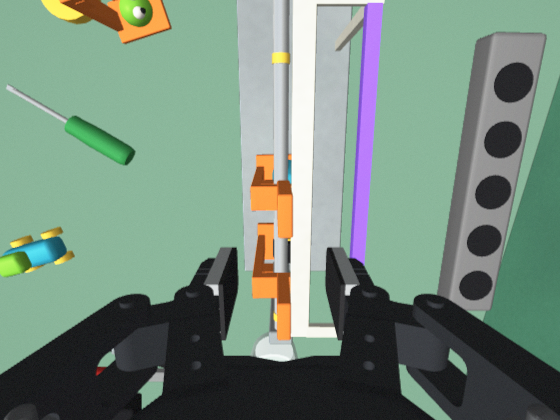

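View pics/c28.png

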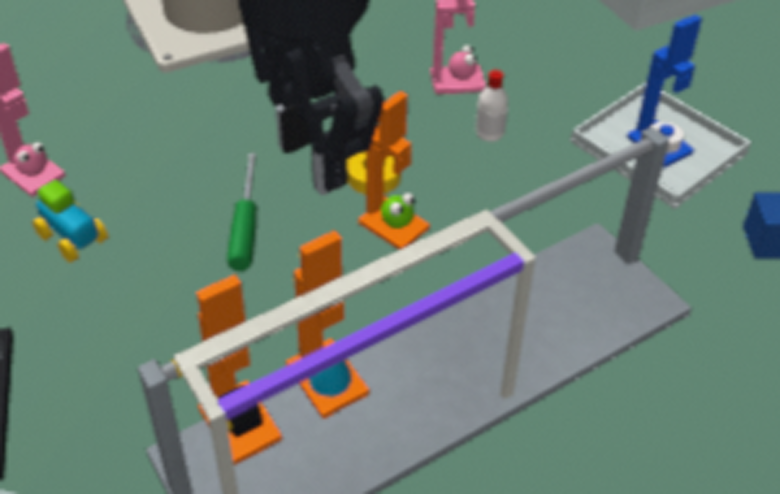

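>>> apply_moves(
  plan=[0.007,-0.009,0,0,0,-0.03,0.022,-0.027,0,0,0,-0.08,0.043,-0.053,0.004,0,0,-0.14,0.065,-0.08,0.008,0,0,-0.2,0.087,-0.107,0.012,0,0,-0.26,0.106,-0.13,0.016,0,0,-0.283,0.117,-0.143,0.018,0,0,-0.283,0.117,-0.143,0.018,0,0,-0.283,0.117,-0.143,0.018,0,0,-0.283],
)

```text
clock: 27.48
eef_pos: [0.4688, -0.0112, 0.2744]
tool_rot: [0.552, 0.834, -0.001, -0.001]
ft_force: [1.0, -0.5, -0.1]
grip_width: 0.0402
```

Run:
```python
from h import *
c=cam("wrist");c=cam("wrist");save(c,"w30.png",f=1.4)
goto(.468,-.013,.275,1.97)
```

```text
tcp [ 0.4704 -0.0119  0.2747] psi 1.97 -> shift [-0.0001 -0.0026 -0.0002] rot [-0.0007 -0.0001 -0.0005] t 27.58
```

View pics/w30.png

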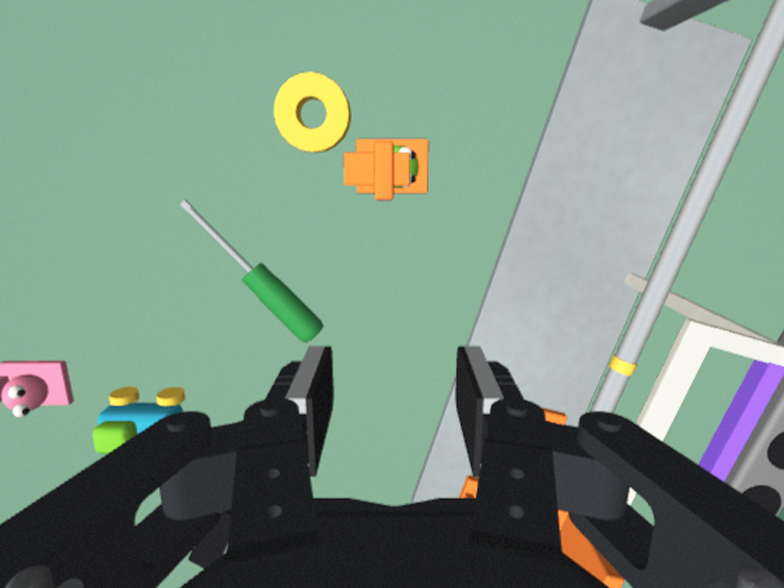

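Run:
```python
from h import *
c=cam("wrist")
p=onz(c,384/1.4,170/1.4,.164);print(p)
goto(p[0],p[1],.132,1.97)
```

```text
[0.44113117 0.04150519 0.164     ]
tcp [ 0.4706 -0.012   0.2748] psi 1.969 -> shift [ 0.0608 -0.0063  0.1428] rot [-0.0007 -0.0001 -0.0008] t 27.63
```

>>> apply_moves(
  plan=[0.02,-0.003,0.0,0,0,0,0.05,-0.006,0.02,0,0,0,0.061,-0.006,0.05,0,0,0,0.061,-0.006,0.085,0,0,0,0.061,-0.006,0.115,0,0,0,0.061,-0.006,0.135,0,0,0,0.061,-0.006,0.144,0,0,0,0.061,-0.006,0.144,0,0,0,0.061,-0.006,0.144,0,0,0],
  grip=0.05,
)

```text
clock: 28.38
eef_pos: [0.4415, 0.042, 0.1315]
tool_rot: [0.553, 0.833, -0.0, -0.0]
ft_force: [-0.2, -0.2, -0.9]
grip_width: 0.05
```

Run:
```python
from h import *
c=cam("wrist");save(c,"w31.png",f=1.0)
goto(.4411,.0415,.132,1.97)
```

```text
tcp [0.4422 0.0421 0.1324] psi 1.969 -> shift [-0.0001 -0.0012  0.0003] rot [ 0.0016  0.0005 -0.0009] t 28.43
```

View pics/w31.png

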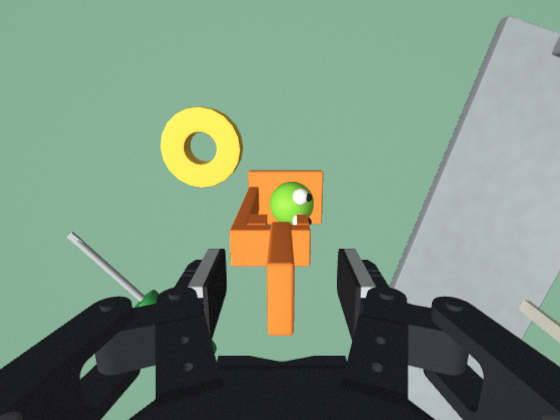

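Centred; close, then lift straight up.

>>> apply_moves(
  plan=[0,0,0,0,0,0,0,0,0,0,0,0,0,0,0,0,0,0,0,0,0,0,0,0,0,0,0,0,0,0,0,0,0,0,0,0,0,0,-0.008,0,0,0,0,0,-0.03,0,0,0,0,0,-0.065,0,0,0,0,0,-0.1,0,0,0,0,0,-0.125,0,0,0,0,0,-0.135,0,0,0],
  grip=0.0,
)

```text
clock: 29.43
eef_pos: [0.4423, 0.0425, 0.2708]
tool_rot: [0.553, 0.833, 0.002, 0.002]
ft_force: [0.5, 0.4, -1.2]
grip_width: 0.0094
```

Run:
```python
from h import *
c=cam("side");save(c,"s32.png",(130,400,90,290),2.9)
o=sensors.get_obs();print(o["ft_force"],o["grip_width"])
goto(*st(-.061,.135),.25,1.687)
```

```text
[ 0.9187385  -0.16806318 -0.00690238] 0.009222514856792855
tcp [0.4427 0.0426 0.2711] psi 1.97 -> shift [0.0312 0.1169 0.0219] rot [0.0077 0.0011 0.2829] t 29.48
```

View pics/s32.png

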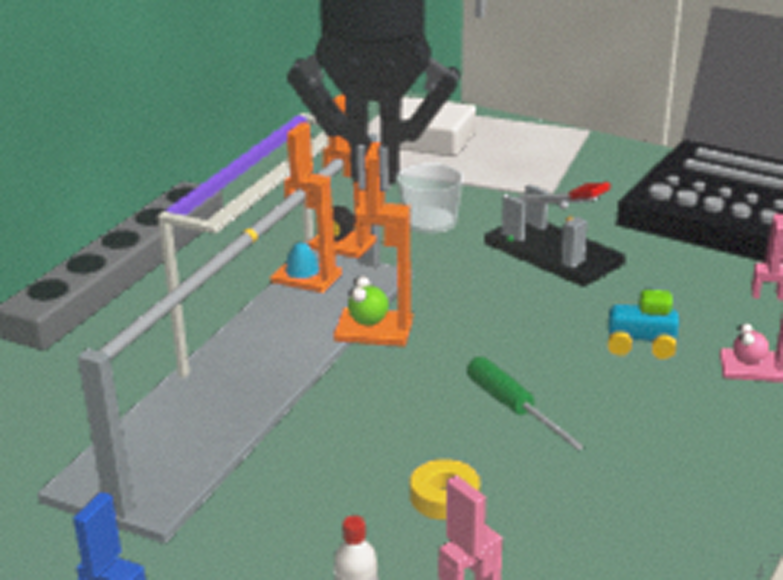

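>>> apply_moves(
  plan=[0.003,0.01,0,0,0,0.05,0.009,0.035,0.005,0,0,0.12,0.018,0.068,0.015,0,0,0.2,0.026,0.098,0.027,0,0,0.26,0.03,0.113,0.038,0,0,0.283,0.031,0.117,0.044,0,0,0.283,0.031,0.117,0.045,0,0,0.283,0.031,0.117,0.045,0,0,0.283],
)

```text
clock: 30.15
eef_pos: [0.5351, 0.1158, 0.2201]
tool_rot: [0.665, 0.747, -0.002, -0.001]
ft_force: [-0.1, 1.1, -0.9]
grip_width: 0.0089
```

Run:
```python
from h import *
c=cam("side");save(c,"s33.png",(150,290,130,250),5)
goto(*st(-.0015,.135),.224,1.687);print(inst(pose()[0]))
```

```text
tcp [0.5354 0.1157 0.2211] psi 1.687 -> shift [ 0.0007  0.0627 -0.003 ] rot [-0.0019  0.0004 -0.0002] t 30.2
[-0.06418304  0.13431471]
```

View pics/s33.png

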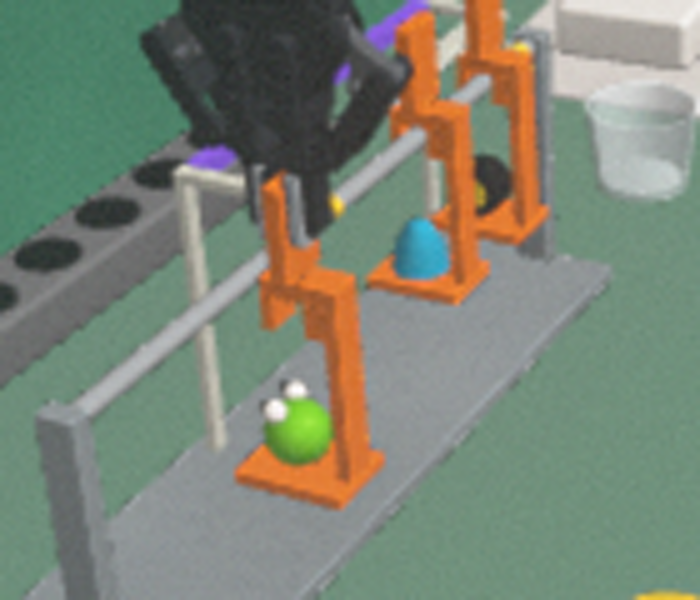

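>>> apply_moves(
  plan=[0,0.008,-0.002,0,0,0,0,0.022,-0.002,0,0,0,0,0.038,-0.002,0,0,0,0,0.052,-0.002,0,0,0,0,0.06,-0.002,0,0,0,0,0.0615,-0.002,0,0,0,0,0.0615,-0.002,0,0,0,0,0.0615,-0.002,0,0,0],
)

```text
clock: 30.87
eef_pos: [0.5969, 0.1229, 0.2241]
tool_rot: [0.665, 0.747, 0.0, 0.0]
ft_force: [-0.5, 0.1, -1.3]
grip_width: 0.0094
```

Run:
```python
from h import *
c=cam("wrist");save(c,"w34.png",f=1.0)
o=sensors.get_obs();print(o["ft_force"])
goto(*st(-.0015,.135),.195,1.687);print(inst(pose()[0]))
```

```text
[-0.04204686  0.41288541 -1.76207899]
tcp [0.5968 0.123  0.224 ] psi 1.686 -> shift [0.0006 0.0008 0.029 ] rot [ 0.      0.     -0.0005] t 30.92
[-0.00232226  0.1344374 ]
```

View pics/w34.png

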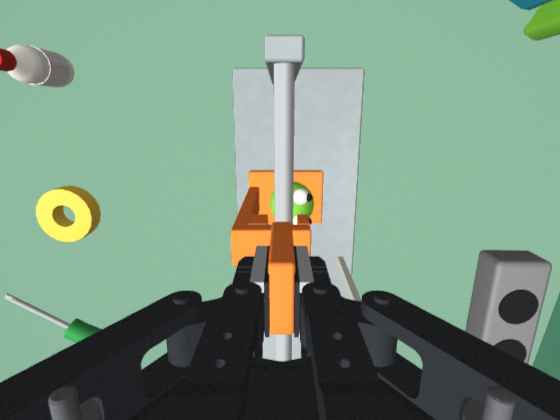

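>>> apply_moves(
  plan=[0,0.001,0.005,0,0,0,0,0.001,0.012,0,0,0,0,0.001,0.019,0,0,0,0,0.001,0.025,0,0,0,0,0.001,0.028,0,0,0,0,0.001,0.03,0,0,0,0,0.001,0.03,0,0,0,0,0.001,0.03,0,0,0],
)

```text
clock: 31.58
eef_pos: [0.5978, 0.1234, 0.1944]
tool_rot: [0.665, 0.747, -0.0, -0.0]
ft_force: [-3.0, -0.7, 5.2]
grip_width: 0.0092
```

Run:
```python
from h import *
c=cam("side");save(c,"s35.png",(150,290,130,250),5)
o=sensors.get_obs();print(o["ft_force"])
goto(*st(-.0005,-.03),.196,1.687);print(inst(pose()[0]))
```

```text
[-3.00053411 -0.79393511  6.13192581]
tcp [0.5978 0.1234 0.1944] psi 1.687 -> shift [-0.1648  0.0008 -0.0016] rot [-0.0005  0.     -0.0001] t 31.63
[-0.00129458  0.13476602]
```

View pics/s35.png

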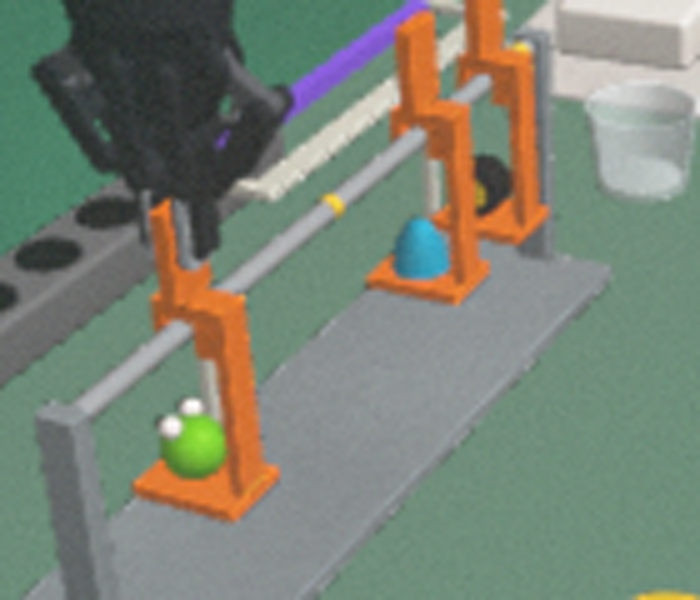

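>>> apply_moves(
  plan=[0,-0.0005,-0.002,0,0,0,-0.008,-0.0005,-0.002,0,0,0,-0.022,-0.0005,-0.002,0,0,0,-0.042,-0.0005,-0.002,0,0,0,-0.064,-0.0005,-0.002,0,0,0,-0.086,0,-0.002,0,0,0,-0.108,0,-0.002,0,0,0,-0.13,0,-0.002,0,0,0,-0.15,0,-0.002,0,0,0,-0.164,0,-0.002,0,0,0,-0.17,0,-0.002,0,0,0,-0.17,0,-0.002,0,0,0],
)

```text
clock: 32.63
eef_pos: [0.6182, -0.0473, 0.195]
tool_rot: [0.666, 0.746, -0.0, -0.0]
ft_force: [-0.0, 0.2, -1.4]
grip_width: 0.009
```

>>> apply_moves(
  plan=[0,0,0.001,0,0,0,0,0,0.002,0,0,0,0,0,0.002,0,0,0],
)

```text
clock: 32.88
eef_pos: [0.6185, -0.0449, 0.1944]
tool_rot: [0.665, 0.747, 0.0, 0.001]
ft_force: [-0.9, -1.3, 2.9]
grip_width: 0.0094
```

Run:
```python
from h import *
o=sensors.get_obs();print(o["ft_force"],o["grip_width"],inst(pose()[0]),pose()[0][2])
c=cam("wrist");save(c,"w36.png",f=1.0)
c=cam("side");save(c,"s36.png",(150,310,110,250),5)
```

```text
[-0.89854778 -1.29467869  2.87231559] 0.009422561451074493 [-0.00023225 -0.03482515] 0.19440442852165465
```

View pics/w36.png

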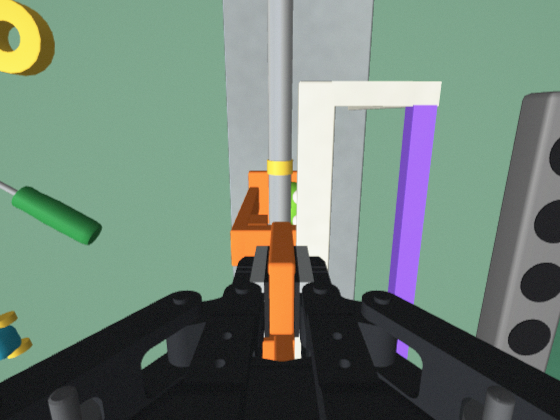

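View pics/s36.png

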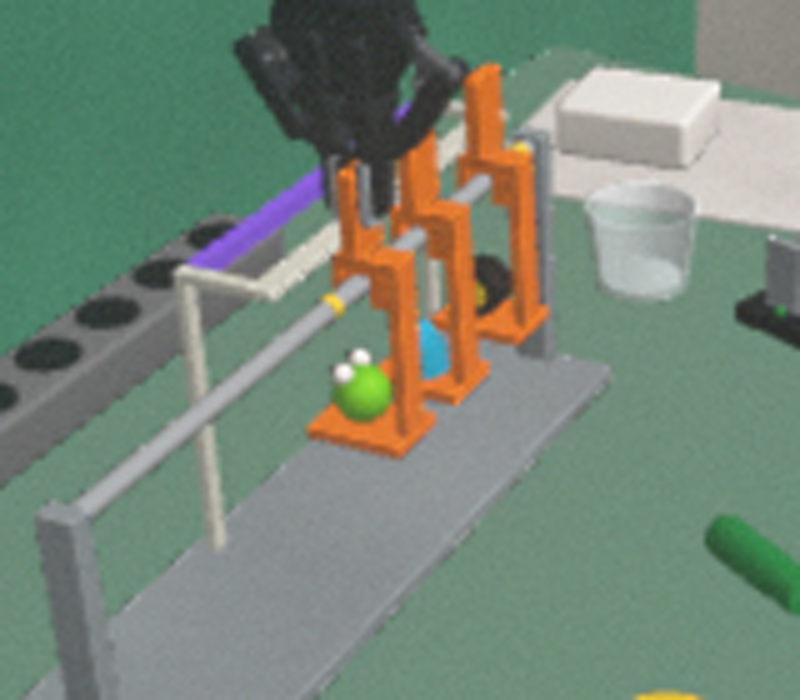

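>>> apply_moves(
  plan=[0,-0.0005,0,0,0,0,0,-0.0005,0,0,0,0,0,-0.0005,0,0,0,0,0,-0.0005,0,0,0,0,0,-0.0005,-0.01,0,0,0,0,-0.0005,-0.03,0,0,0,0,-0.0005,-0.06,0,0,0,0,-0.0005,-0.09,0,0,0,0,-0.0005,-0.1,0,0,0,0,-0.0005,-0.1,0,0,0],
  grip=0.04,
)

```text
clock: 33.82
eef_pos: [0.6195, -0.0454, 0.2983]
tool_rot: [0.665, 0.747, 0.003, 0.003]
ft_force: [-0.6, -0.0, -0.1]
grip_width: 0.0397
```

Run:
```python
from h import *
c=cam("side");save(c,"s38.png",(100,370,110,380),2.1)
S=cam("scene");save(S,"c38.png",(100,450,150,380),2.2)
c=cam("wrist");save(c,"w38.png",f=1.4)
h=hsv(S)
m=cv2.inRange(h,(0,180,120),(3,255,255))[240:290,100:150]
print(cv2.boundingRect(m), onz(S,125.5,264.9,.085))
for z in (.08,.085,.09,.095):print(onz(S,125.5,264.9,z))
print(pose()[0])
```

```text
(19, 17, 14, 17) [ 0.42707843 -0.38121459  0.085     ]
[ 0.42214913 -0.38192587  0.08      ]
[ 0.42707843 -0.38121459  0.085     ]
[ 0.43200773 -0.38050331  0.09      ]
[ 0.43693703 -0.37979204  0.095     ]
[ 0.61739273 -0.04532675  0.29240703]
```

View pics/s38.png

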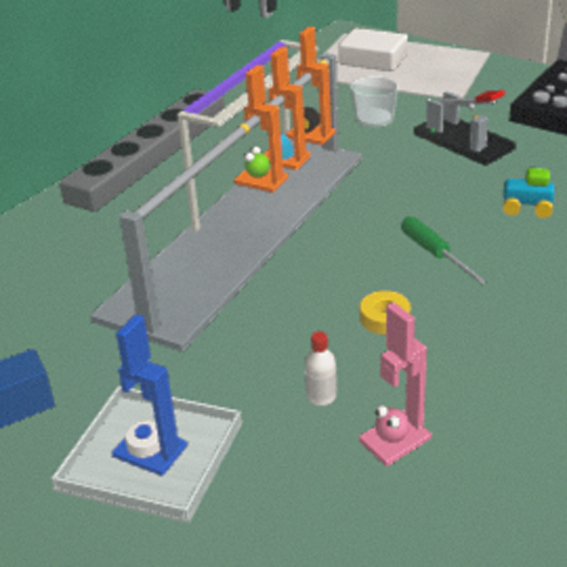

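View pics/c38.png

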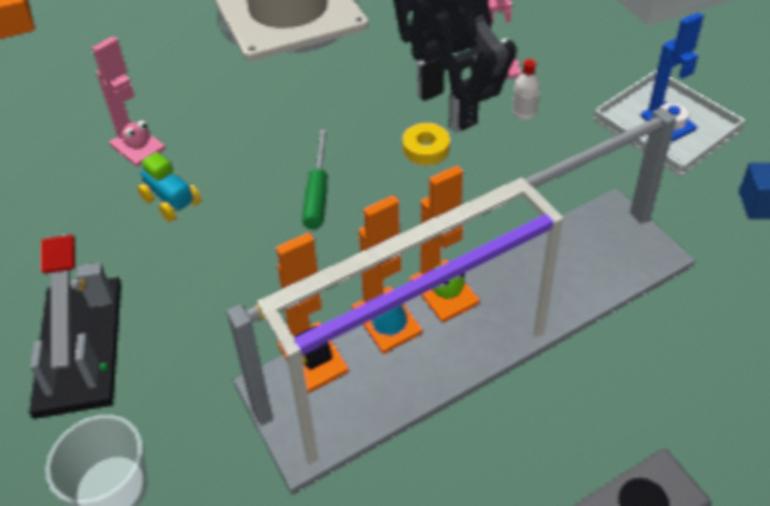

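View pics/w38.png

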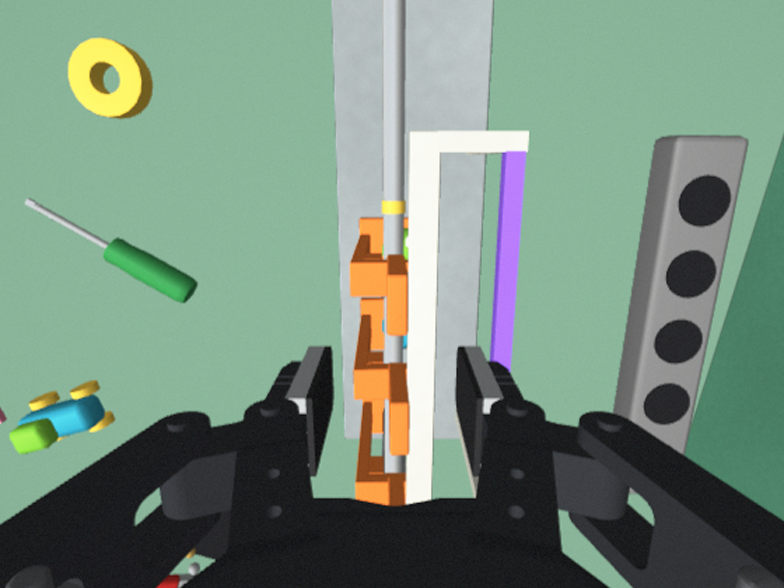

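Run:
```python
from h import *
S=cam("side");save(S,"s39.png",f=1.2)
goto(.42,-.438,.26,1.4)
```

```text
tcp [ 0.6171 -0.0453  0.2917] psi 1.687 -> shift [-0.3673 -0.2411  0.0322] rot [-3.000e-03 -2.000e-04  2.867e-01] t 34.02
```

View pics/s39.png

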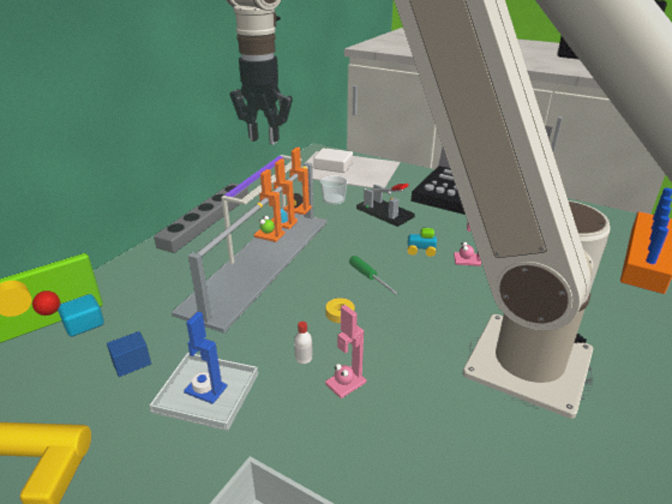

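>>> apply_moves(
  plan=[-0.01,-0.01,0,0,0,0.02,-0.035,-0.028,0,0,0,0.05,-0.066,-0.048,0,0,0,0.08,-0.099,-0.07,0,0,0,0.12,-0.132,-0.092,0,0,0,0.16,-0.165,-0.114,0,0,0,0.2,-0.198,-0.136,0.005,0,0,0.24,-0.231,-0.157,0.01,0,0,0.27,-0.264,-0.178,0.015,0,0,0.287,-0.297,-0.2,0.02,0,0,0.287,-0.327,-0.22,0.026,0,0,0.287,-0.35,-0.235,0.032,0,0,0.287],
  grip=0.0,
)

```text
clock: 35.02
eef_pos: [0.4223, -0.4221, 0.2592]
tool_rot: [0.766, 0.643, -0.0, -0.002]
ft_force: [-0.8, 1.6, 0.7]
grip_width: -0.0
```

>>> apply_moves(
  plan=[-0.01,-0.011,0,0,0,0,-0.014,-0.011,0,0,0,0,-0.014,-0.011,0,0,0,0,-0.014,-0.011,0,0,0,0],
)

```text
clock: 35.35
eef_pos: [0.4122, -0.4312, 0.2613]
tool_rot: [0.765, 0.644, 0.0, -0.0]
ft_force: [0.5, 0.2, 0.8]
grip_width: 0.0004
```

Run:
```python
from h import *
c=cam("wrist");c=cam("wrist");save(c,"w40.png",f=1.4)
goto(.42,-.438,.26,1.4)
m=cv2.inRange(hsv(c),(0,180,100),(4,255,255))
k,l,s,ce=cv2.connectedComponentsWithStats(m)
for i in range(1,k):
    if s[i,4]>100: print(s[i],ce[i],onz(c,*ce[i],.092),onz(c,*ce[i],.085))
```

```text
tcp [ 0.4128 -0.4309  0.2618] psi 1.402 -> shift [-0.0058  0.0083  0.0018] rot [ 0.0006 -0.0001  0.0021] t 35.45
[ 281  107   40   39 1392] [300.09985632 125.96767241] [ 0.43799813 -0.37961754  0.092     ] [ 0.4383359 -0.3799254  0.085    ]
[156 340  26  18 253] [170.24110672 349.6284585 ] [ 0.26330189 -0.5888538   0.092     ] [ 0.25972015 -0.59385613  0.085     ]
```

View pics/w40.png

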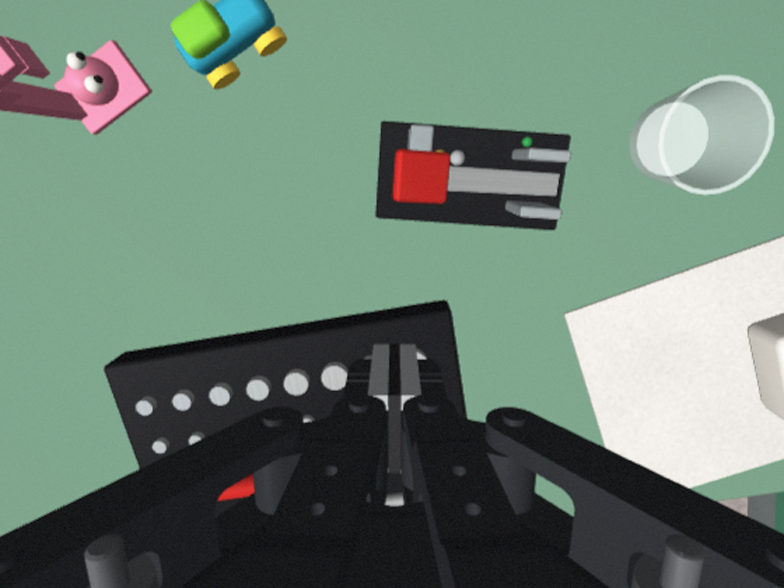

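Run:
```python
from h import *
goto(.438,-.3797,.105,1.40)
```

```text
tcp [ 0.4128 -0.4309  0.2618] psi 1.402 -> shift [0.0547 0.0162 0.1568] rot [ 0.0006 -0.0001  0.0021] t 35.45
```

>>> apply_moves(
  plan=[0.02,0.004,0.01,0,0,0,0.045,0.01,0.035,0,0,0,0.053,0.013,0.07,0,0,0,0.053,0.013,0.105,0,0,0,0.053,0.013,0.135,0,0,0,0.053,0.013,0.15,0,0,0,0.053,0.013,0.157,0,0,0,0.053,0.013,0.157,0,0,0,0.053,0.013,0.157,0,0,0],
)

```text
clock: 36.2
eef_pos: [0.4347, -0.3819, 0.1055]
tool_rot: [0.764, 0.645, 0.0, 0.001]
ft_force: [0.7, -0.8, 0.9]
grip_width: -0.0
```

Run:
```python
from h import *
c=cam("wrist");save(c,"w41.png",f=1.0)
S=cam("side");save(S,"s41.png",(260,400,120,220),5)
S=cam("scene");save(S,"c41.png",(60,210,200,320),5)
goto(.438,-.3797,.105,1.40)
```

```text
tcp [ 0.4346 -0.383   0.1064] psi 1.4 -> shift [0.0038 0.0028 0.0014] rot [0.0031 0.002  0.0001] t 36.35
```

View pics/w41.png

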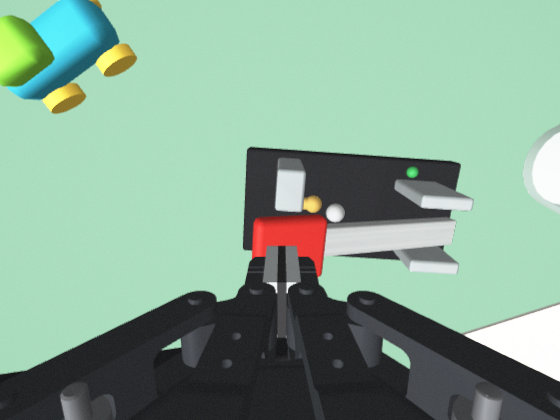

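View pics/s41.png

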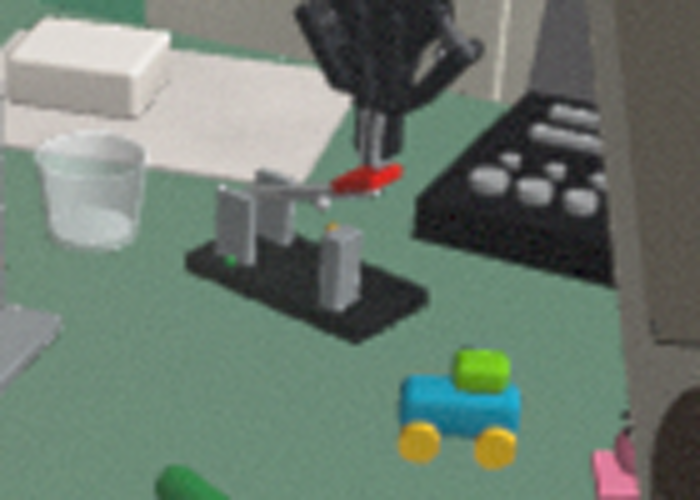

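View pics/c41.png

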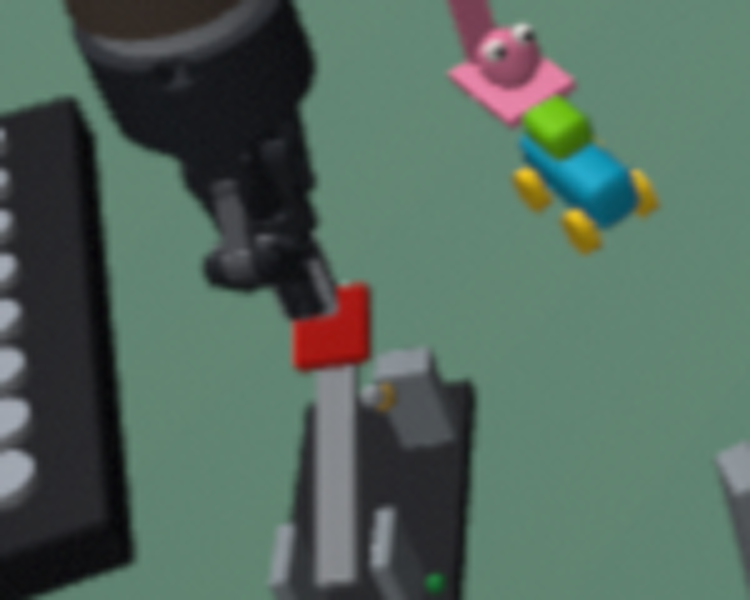

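>>> apply_moves(
  plan=[0.002,0,0.004,0,0,0,0.002,0,0.008,0,0,0,0.002,0,0.012,0,0,0,0.002,0,0.016,0,0,0,0.002,-0.001,0.02,0,0,0,0.002,-0.002,0.024,0,0,0,0.002,-0.002,0.028,0,0,0,0.002,-0.003,0.032,0,0,0,0.002,-0.003,0.035,0,0,0],
)

```text
clock: 37.1
eef_pos: [0.4303, -0.3795, 0.0686]
tool_rot: [0.765, 0.644, -0.0, -0.0]
ft_force: [-0.5, 0.7, 2.5]
grip_width: 0.0001
```

Run:
```python
from h import *
S=cam("side");save(S,"s42.png",(260,400,120,220),5)
o=sensors.get_obs();print(o["ft_force"],pose()[0])
```

```text
[ 9.46574226e-04 -5.37167299e-01  1.69744935e+00] [ 0.43026277 -0.37939321  0.06803217]
```

View pics/s42.png

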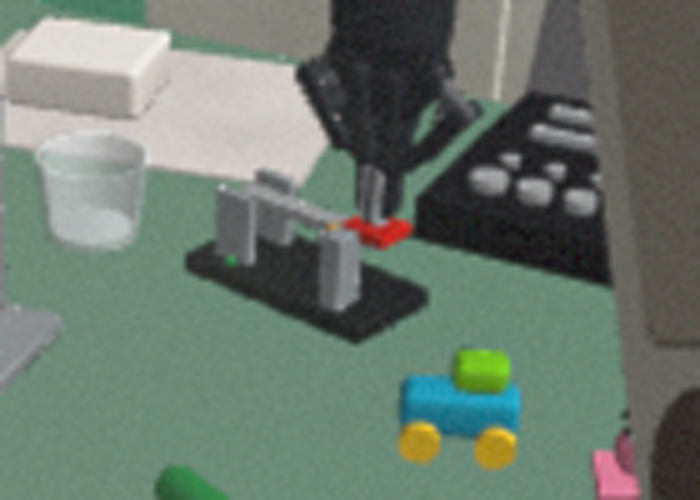

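>>> apply_moves(
  plan=[0,0,0.002,0,0,0,0,0,0.004,0,0,0,0,0,0.006,0,0,0,0,0,0.008,0,0,0,0,0,0.01,0,0,0,0,0,0.01,0,0,0],
)

```text
clock: 37.65
eef_pos: [0.4308, -0.3797, 0.0604]
tool_rot: [0.765, 0.644, -0.0, 0.0]
ft_force: [-2.7, 2.2, 6.6]
grip_width: -0.0
```

>>> apply_moves(
  plan=[0,0,0.002,0,0,0,0,0,0.003,0,0,0,0,0,0.004,0,0,0,0,0,0.004,0,0,0],
)

```text
clock: 37.98
eef_pos: [0.4309, -0.3799, 0.0599]
tool_rot: [0.765, 0.644, 0.0, 0.001]
ft_force: [-8.7, 7.5, 26.5]
grip_width: 0.0
```

Run:
```python
from h import *
S=cam("side");save(S,"s43.png",(260,400,120,220),5)
o=sensors.get_obs();print(o["ft_force"],pose()[0])
```

```text
[-9.01881719  6.57693326 26.59091273] [ 0.43098083 -0.37984664  0.05985964]
```

View pics/s43.png

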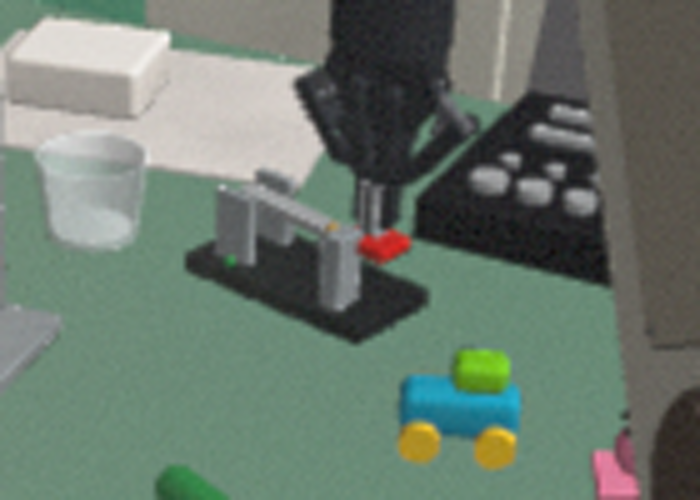

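>>> apply_moves(
  plan=[0,0,-0.003,0,0,0,0,0,-0.008,0,0,0,0,0,-0.02,0,0,0,0,0,-0.04,0,0,0,0,0,-0.07,0,0,0,0,0,-0.1,0,0,0,0,0,-0.14,0,0,0,0,0,-0.17,0,0,0,0,0,-0.18,0,0,0,0,0,-0.18,0,0,0],
)

```text
clock: 38.87
eef_pos: [0.4328, -0.381, 0.2388]
tool_rot: [0.765, 0.644, 0.001, 0.004]
ft_force: [-0.1, -0.2, -0.6]
grip_width: -0.0001
```

Run:
```python
from h import *
S=cam("side");save(S,"s44.png",f=1.4)
save(S,"s44z.png",(260,400,120,220),5)
c=cam("scene");save(c,"c44.png",f=1.4)
o=sensors.get_obs();print(o["ft_force"],pose()[0])
m=cv2.inRange(hsv(c),(0,180,120),(3,255,255)).copy();m[:, :105]=0;m[:,150:]=0;m[:240]=0;m[300:]=0
x,y,w,h=cv2.boundingRect(m);print(x+w/2,y+h/2)
```

```text
[-0.02241483  0.19418475 -0.49010877] [ 0.4308454  -0.37943194  0.23422192]
131.0 271.0
```

View pics/s44z.png

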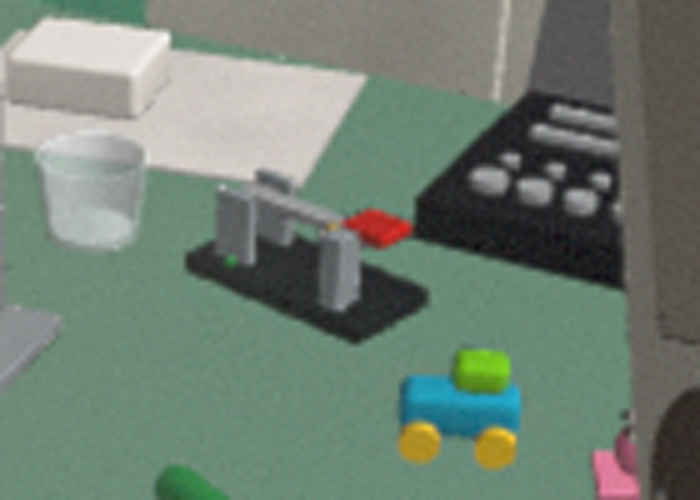

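View pics/s44.png

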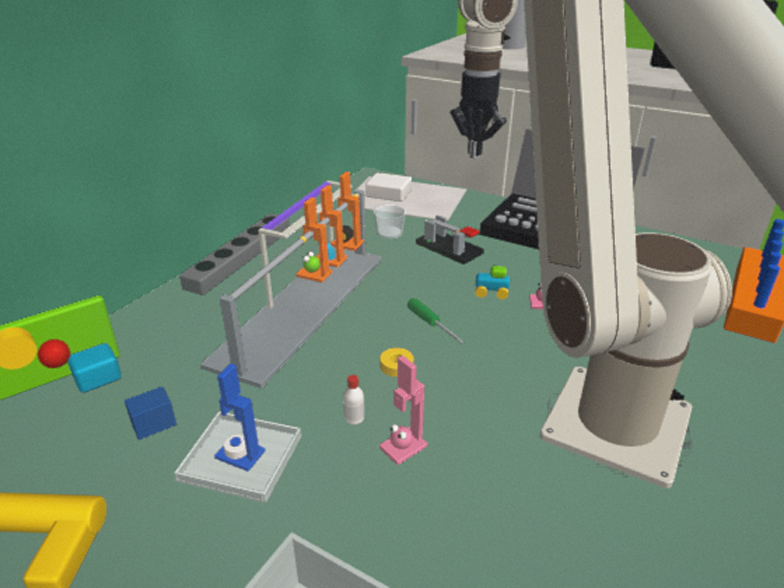

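View pics/c44.png

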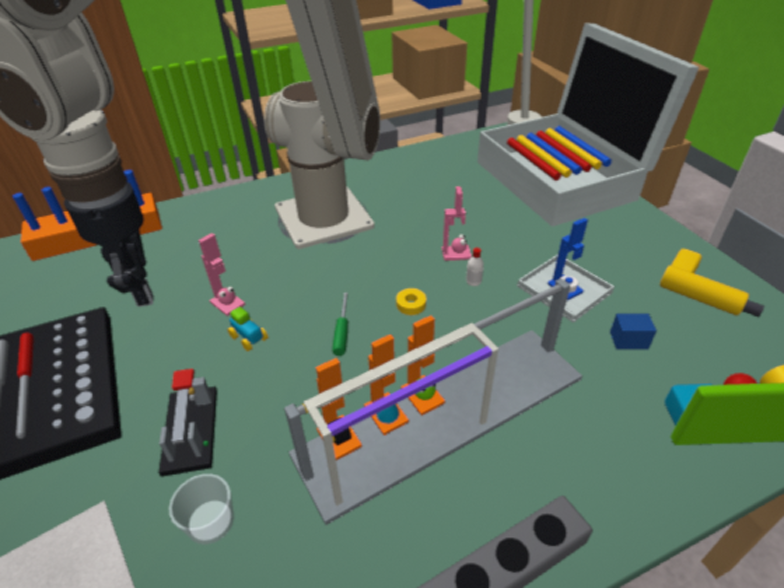

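Run:
```python
from h import *
np.set_printoptions(precision=4,suppress=True)
S=cam("scene");D=cam("side")
def cen(c,x0,x1,y0,y1):
    m=cv2.inRange(hsv(c),(0,170,100),(4,255,255));n=np.zeros_like(m);n[y0:y1,x0:x1]=m[y0:y1,x0:x1]
    M=cv2.moments(n,True);return M["m10"]/M["m00"],M["m01"]/M["m00"]
a=cen(S,105,150,240,300);b=cen(D,320,350,150,180);print(a,b,tri((S,*a),(D,*b)))
save(D,"s45.png",(200,290,110,210),6);save(S,"c45.png",(200,330,210,350),4.2)
# tab tops
for n,s,d in [("wheel",(329,366),(346,175)),("bell",(382,343),(327,189)),("frog",(424,323),(312,200))]:
    p,r=tri((S,s[0]/1.4,s[1]/1.4),(D,d[0]/1.4,d[1]/1.4));print(n,p,r,inst(p)+[0,.105])
print(sensors.get_obs()["clock"])
```

```text
(130.16374269005848, 270.5263157894737) (335.3272727272727, 165.01818181818183) (array([ 0.4279, -0.3774,  0.0651]), np.float64(0.0008145399091689252))
wheel [ 0.6346 -0.1871  0.2227] 0.002711095320634411 [-0.0007 -0.0729]
bell [ 0.6273 -0.1106  0.2215] 0.001749376827046441 [0.0009 0.0039]
frog [ 0.6184 -0.0467  0.2237] 0.00355609351770937 [-0.0005  0.0684]
39.0667
```

View pics/s45.png

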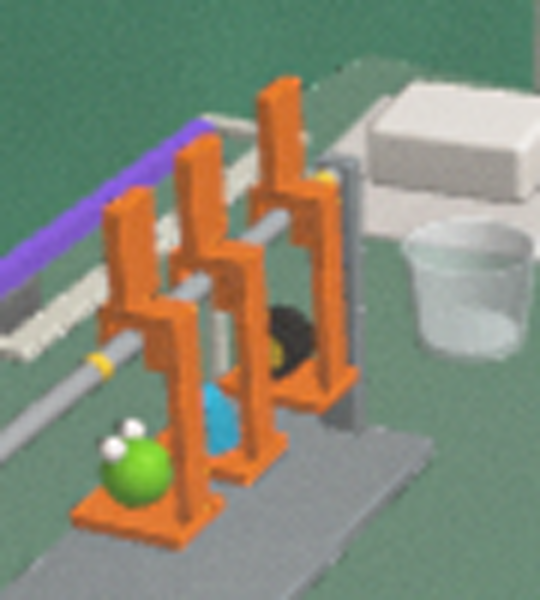

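```bash
python3 -c "
from workcell import bot
print(bot.job_done())"
```

```text
the job is handed in; nothing more can be done
None
```

The job is done and handed in at about 39 s of the 210 s allowed; no verdict came back.

- **Blue carrier:** I slid it out from under the hood, lifted it off at the open end and stood it in the tray. The last views show it upright, near the tray's centre.
- **Orange carriers:** Three were on the table (wheel, bell, frog); I found no red-block carrier in any view. All three hang upright and let go. Their seats are about -73, +4 and +68 mm from the middle between the bands, and within about 1 mm of the rail's axis sideways. The triangulated tab tops came out at 221–224 mm against the expected 226 mm, with ray misses of 2–3.5 mm. I take that as picking error, since the hooks look seated.
- **Lever:** I pressed it to its stop (about 27 N up at the tool) and let go. The pad stayed down, about 65 mm high against about 94 mm before, which fits the detent holding it. I could not read the lever angle directly.
- **Bystanders:** None of them looked moved in the last pictures, and I saw no knock to a carrier or the tray. The arm was clear of everything at hand-in.

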